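# Seat a round bar in an adjustable V and bolt it in

## Robot

A 7-joint arm with a two-finger parallel gripper is mounted at the origin on a cart in front of the work surface, level with it; the furniture and walls round the work are solid. World frame = base frame: x ahead of the robot, y to its left, z up, the work surface at z = 0. Lengths are in m, angles in rad, forces in N, time in s.
With the tool pointing down it reaches from about 0.425 to 0.825 m from the base axis. Payload 3.6 kg.
Tool frame: the origin (TCP) lies between the finger pads; the fingertips stand 11 mm ahead of it and the grasp point (between the pads) lies 8 mm behind it (bot.tcp_to_tips is the distance from the TCP to the fingertips, in m); x points along the fingers, y is the direction in which the jaws open and shut, and the axes are right-handed (so a half turn about x gives the same grasp; the last joint's range is limited). The gripper opens to 85 mm and grips with 20 to 120 N. Pads are 22 mm wide; open, the fingers measure 114 mm over their backs; the gripper's body (76 mm by 85 mm) begins 54 mm behind the grasp point. The pads swing forward as they close: fully open they stand 13 mm farther back than shut.
Start: joints at [1.145, 0.615, -0.013, 1.423, 0.008, 1.103, -0.04], TCP at [0.253, -0.599, 0.242] pointing down, gripper open.
Joint ranges: [-3.12, 3.12], [-0.3, 2.06], [-1.34, 1.32], [0.26, 2.42], [-1.36, 4.5], [0.01, 1.98], [-2.84, 2.84]. Speed limits (rad/s): [2.79, 2.79, 3.14, 3.14, 3.14, 3.14, 3.14].

## Interface

Orientations are given as a unit quaternion [x, y, z, w].
In Python, from workcell import bot gives the robot as it stands. The module is installed in compiled form; this text tells all that it offers.
- The arm moves only by the tool servo_tool, never from a script. Its argument "targets" is a list of rows, each an object of numbers: "x", "y", "z": the shift along the tool's x, y, z in m; "yaw": the turn about the tool's x in rad. A call has 1 to 8 rows; each row shifts and turns the pose as measured when the row begins, along the tool's axes as they then stand; what a row does not reach is not made up. A row lasts 1/8 s, in which the tool goes at most 62.5 mm and 10.7 degrees, less where a joint would pass 70% of its speed; a pose out of reach is approached as far as the arm can. A call with a gripper value outside its range is refused whole. "gripper" is the finger opening in m, from 0 to 0.0854, set as the call begins (left out, the last holds). The fingers move at their own pace and stop on an object; the grip force is fixed at half the most. Time passes only in rows, so rows that do not move let the fingers close. It gives the time, the measured TCP pose, the force and the opening at its end, in the units of the state.
- bot.get_obs(): the state, without advancing time (a new reading comes with each control period).
- bot.snapshot(name): name is "scene" or "top" or "wrist"; returns a dict with "image" (480x640x3 uint8, blue, green, red), "z_map" (480x640 float32, m along the optical axis (not along the pixel's ray), 0 where there is no reading), "mtx" (3x3 intrinsics, pixels), "rvec" (rotation vector, rad) and "tvec" (3), from world to camera coordinates, as OpenCV has them; the wrist camera has in their place "T_tool_cam" (4x4, takes a point from camera to tool coordinates, whose origin is the TCP and whose axes are the tool frame's). Camera axes: x right, y down, z forward; pixel columns grow to the right and rows downward; lengths in m; the calibration is good to about 2 mm. A picture is of the moment at which its call begins: read the wrist's pose just before it.
- bot.finish_job(): hands the job in, once; it reports no verdict.
The state is a dict: "time_s": time; "joints": joint angles; "joint_vel": joint speeds; "effort": joint torques, N m; "position": TCP position; "orientation": TCP orientation; "contact_force": force on the tool from outside, world axes, zero at the start; "wrist_torque": the same for the moment, N m; "grip_width": finger opening in m.
Only numpy, scipy, OpenCV 4.12 (cv2) and the standard library are available. Lean on these libraries where they do the work, as an engineer would, in place of code of your own. Each camera call takes 0.05 s, during which the arm holds its last target.

## Task

Stand the aluminium round bar upright on the bed of the marking jig, in front of the V, and slide it in until it settles centred against both faces; nobody has measured where the V was clamped, so feel for it, and press the bar home gently but firmly (about 12 N, held for a second, no ramming). Then, with the bar fully home, slide the keeper bolt all the way across behind it by its black knob, let go, and leave the other things on the bench where they are.

Things in the scene. Friction and masses are not known exactly. Their poses are not given: they have to be found in the camera images.
- bar: Loose aluminium round bar, 40 mm diameter, 60 mm long, 0.17 to 0.34 kg, standing upright on the bench to the left of the jig; a blue ring is painted 46 to 50 mm above its foot. Origin at the centre of its lower end, z along its axis.
- bed: Bed plate of the marking jig, fixed on the bench: grey, 10 mm thick, x -80 to 130, y -155 to 60 mm in its own frame. Origin on the bench surface on the scribed centre line; x points into the V (which opens towards -x), y to the left, z up. The lane before the V, from x = -80 mm, is flat and open.
- v_rail: Fixed rail on the bed, origin and axes those of the bed. It carries the rigid steel V head and its keeper bolt (forces on them count as forces on it). The head is clamped at a setting that changes each time and is not measured: seated bar axis at x = 0 to 30 mm, y = -4 to 4 mm in this frame. It does not turn, nor yield to ordinary pushes.
- seat_zone (a point): Point on the upper surface of the bed (10 mm above the bench), at the middle of the possible settings: a seated bar's axis lies within 15 mm of it along x and 4 mm along y. The V is 90 degrees, its apex 28 mm beyond the seated axis; upright faces 50 mm long, 30 mm high (40 mm above the bench), mouth 66 mm wide, 5 mm before that axis. Axes as the bed's.
- keeper (a joint): Travel (m) of the keeper bolt on the V head: a steel bar 12 x 14 mm, 14 to 28 mm above the bench, sliding to the bed's +y: 0 = open, as it starts, 0.060 = fully across, at its stop. Open, its nose is 34 mm to the right (-y) of the seated axis. 1.5 N of friction; stays where left. Its near face passes 2.5 mm behind a fully seated bar; a bar not home blocks it. Its guide is 36 mm high.
- putty_tin: Bystander: round brown tin, 62 mm diameter, 23 mm high; origin at the centre of its underside.
- tape_measure: Bystander: yellow and black tape measure, 33 x 79 x 65 mm; origin under its middle.
- pliers: Bystander: pliers with red sleeves, 58 x 178 x 12 mm, lying flat along y; origin under the middle.
- keeper_zone (a point): The keeper bolt's knob, roughly: a fixed point of the bed frame 67 mm above the bench, where the centre of the knob's top would be with the bolt open and the V head at its middle setting; the real one is off by the head's setting. Knob: upright, black with a red top, 16 mm diameter, 27 to 67 mm above the bench; open, 28.5 mm before (-x) and 134 mm to the right (-y) of the seated bar's axis. It moves with the bolt.
There are look-alikes about, which are no part of the job. Leave any orange or purple look-alike of the bar alone.

How it is judged:
By the outcome, as a careful person would: the job done as asked, in the order asked, and still so for the second after the job is handed in, with the robot touching nothing.
It also fails if it takes over 67 s, if anything falls off the work surface, if the arm or the gripper's body presses on something with over 40 N, if the wrist force passes 120 N, or if a joint passes its speed limit or range.

## Working session

There is one attempt and no reset: what is moved stays moved. The work goes in short steps, Python scripts to look and compute and a tool call to move; the robot and the scene stay as the last step left them, time stands still between calls to the robot, and variables do not carry over. Pictures are saved under pics/ and viewed, and the job is handed in when it is done.

Besides the shell and the picture viewer there is one more tool, called as name([rows], argument=value, ...), one row to a line, values as JSON. servo_tool: Moves the arm, as the interface text tells. Its arguments: {"type":"object","properties":{"targets":{"type":"array"},"gripper":{"type":"number"}},"required":["targets"]}

```bash
mkdir -p pics; cat > h.py <<'E'
import numpy as np,cv2,pickle
from workcell import bot
from scipy.spatial.transform import Rotation as R
def snap(n,tag):
    o=bot.get_obs(); s=bot.snapshot(n); s['obs']=o
    cv2.imwrite(f'pics/{tag}.png',s['image']); pickle.dump(s,open(f'{tag}.pkl','wb')); return s
def cam(s):
    # returns Rwc (cam->world), origin
    if 'rvec' in s:
        Rm=cv2.Rodrigues(np.array(s['rvec'],float))[0]; t=np.array(s['tvec'],float).ravel()
        return Rm.T,-Rm.T@t
    T=np.eye(4);T[:3,:3]=R.from_quat(s['obs']['orientation']).as_matrix();T[:3,3]=s['obs']['position']
    W=T@np.array(s['T_tool_cam']); return W[:3,:3],W[:3,3]
def ray(s,u,v):
    Rw,o=cam(s); d=Rw@(np.linalg.inv(s['mtx'])@np.array([u,v,1.])); return o,d
def onz(s,u,v,z):
    o,d=ray(s,u,v); return o+d*(z-o[2])/d[2]
def depthpt(s,u,v):
    o,d=ray(s,u,v); return o+d*s['z_map'][int(round(v)),int(round(u))]
def tri(s1,p1,s2,p2):
    o1,d1=ray(s1,*p1);o2,d2=ray(s2,*p2)
    A=np.c_[d1,-d2]; k=np.linalg.lstsq(A,o2-o1,rcond=None)[0]
    a=o1+k[0]*d1;b=o2+k[1]*d2; return (a+b)/2,np.linalg.norm(a-b)
def cloud(s):
    Rw,o=cam(s); h,w=s['z_map'].shape; u,v=np.meshgrid(np.arange(w),np.arange(h))
    d=np.stack([u,v,np.ones_like(u)],-1)@np.linalg.inv(s['mtx']).T@Rw.T
    return o+d*s['z_map'][...,None]
E
python3 - <<'E'
from h import *
for n in ['scene','top','wrist']: s=snap(n,n+'0'); print(n,cam(s)[1])
o=bot.get_obs(); print(o, bot.tcp_to_tips)
E
```

```text
scene [-0.35222779  0.83926     0.81842952]
top [0.3054735  0.06625426 1.7226043 ]
wrist [ 0.31959297 -0.57162212  0.37267217]
{'time_s': 0.15, 'joints': array([ 1.14446621,  0.61576297, -0.01261051,  1.42454278,  0.00809025,
        1.103415  , -0.04044293]), 'joint_vel': array([ 0.00153496, -0.00382015,  0.00025553, -0.00703754,  0.00174171,
       -0.00112026,  0.00082394]), 'effort': array([ 7.73353786e-04, -4.69659269e+01,  2.59443540e-01, -1.71250159e+01,
        9.97159921e-03,  7.18356649e-03, -4.84230469e-06]), 'position': array([ 0.25281003, -0.59819902,  0.24135751]), 'orientation': array([-0.69287114, -0.14114462,  0.69317376, -0.13970655]), 'contact_force': array([ 0.93414446,  0.7989976 , -0.05185117]), 'wrist_torque': array([ 0.02649204, -0.01395446, -0.02692923]), 'grip_width': 0.08552628070938968} 0.011
```

View pics/scene0.png

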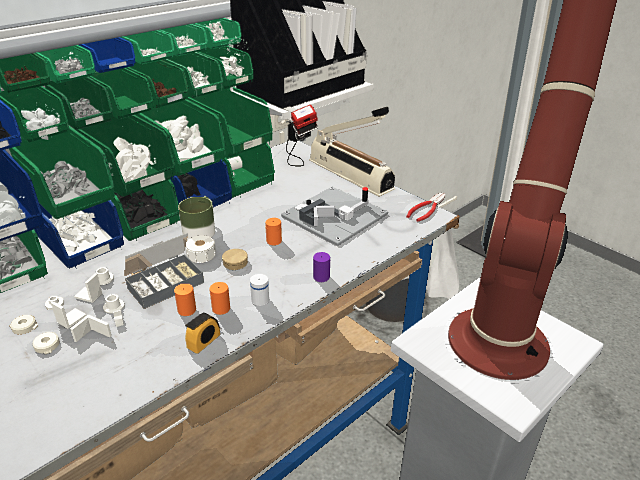

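View pics/top0.png

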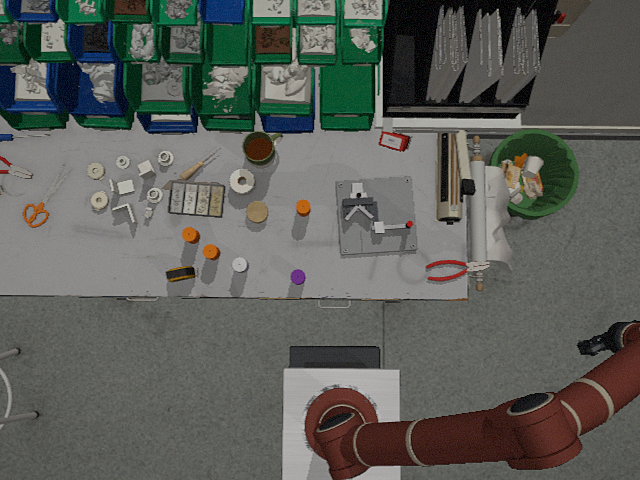

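View pics/wrist0.png

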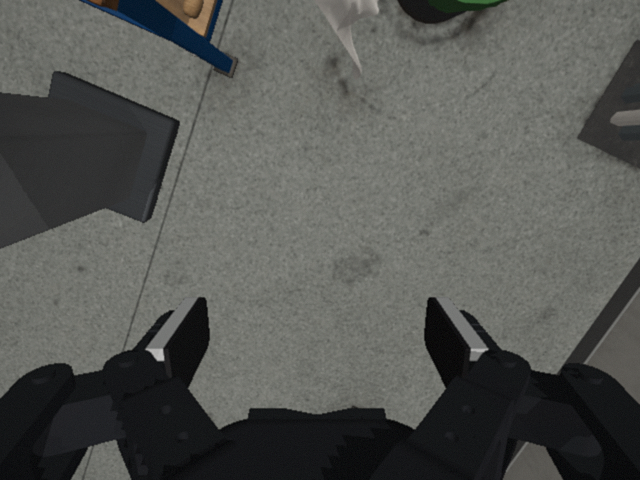

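```bash
python3 - <<'E'
from h import *
s=pickle.load(open('scene0.pkl','rb'));t=pickle.load(open('top0.pkl','rb'))
a=cv2.resize(s['image'][255:325,160:340],None,fx=4,fy=4,interpolation=cv2.INTER_CUBIC)
b=cv2.resize(t['image'][170:262,330:422],None,fx=5,fy=5,interpolation=cv2.INTER_CUBIC)
c=cv2.resize(s['image'][180:250,270:400],None,fx=5,fy=5,interpolation=cv2.INTER_CUBIC)
cv2.imwrite('pics/c1.png',a);cv2.imwrite('pics/c2.png',b);cv2.imwrite('pics/c3.png',c)
C=cloud(t)
for n,u,v in [('bar',240,265),('purple',298,277),('tin',257,212),('tape',180,274),('or',303,207),('or2',211,252),('knob',409,224),('bedTL',338,180),('bedTR',410,178),('bedBL',342,254),('bedBR',416,248),('pliers',447,270)]:
    print(n,C[v,u].round(3))
S=cloud(s)
for n,u,v in [('bar',260,282)]: print(n,S[v,u].round(3))
E
```

```text
bar [0.43  0.278 0.057]
purple [0.399 0.12  0.059]
tin [0.581 0.238 0.02 ]
tape [0.403 0.436 0.07 ]
or [0.588 0.109 0.069]
or2 [0.464 0.357 0.06 ]
knob [ 0.545 -0.179  0.067]
bedTL [0.678 0.012 0.002]
bedTR [ 0.684 -0.191  0.01 ]
bedBL [0.467 0.    0.007]
bedBR [ 0.485 -0.206  0.013]
pliers [ 0.425 -0.293  0.003]
bar [0.418 0.285 0.061]
```

View pics/c1.png

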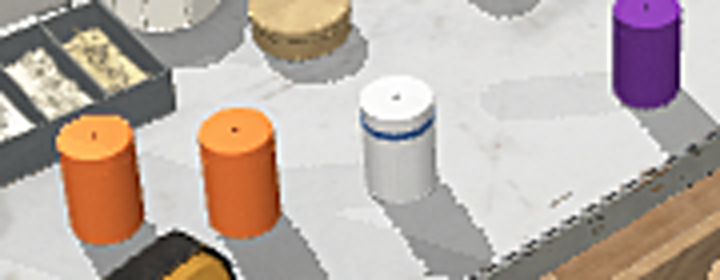

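View pics/c2.png

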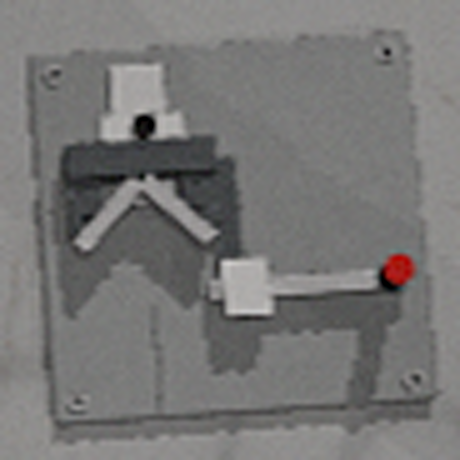

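View pics/c3.png

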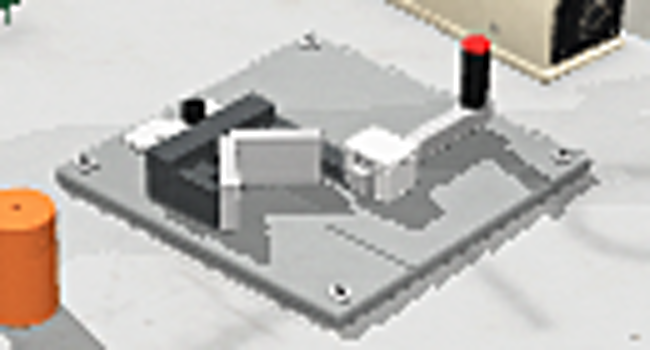

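```bash
cat >> h.py <<'E'
def st():
    o=bot.get_obs(); M=R.from_quat(o['orientation']).as_matrix()
    print('t',round(o['time_s'],2),'p',o['position'].round(4),'F',o['contact_force'].round(2),'T',o['wrist_torque'].round(2),'w',round(o['grip_width'],4))
    print('tool x',M[:,0].round(3),'y',M[:,1].round(3),'yang',np.degrees(np.arctan2(M[1,1],M[0,1])).round(2)); return o,M
def go(p,yang=None):
    o,M=st(); d=np.array(p)-o['position']; out=M.T@d
    print('shift tool xyz',out.round(4))
    if yang is not None:
        a=np.degrees(np.arctan2(M[1,1],M[0,1])); e=(yang-a+90)%180-90
        # yaw about tool x (down): positive reduces world yaw
        print('yaw rad',round(-np.radians(e),4),'deg',round(-e,2))
E
python3 - <<'E'
from h import *
o,M=st()
s=pickle.load(open('scene0.pkl','rb'));t=pickle.load(open('top0.pkl','rb'));w=pickle.load(open('wrist0.pkl','rb'))
print(np.array(w['T_tool_cam']).round(3)); print(w['mtx'][0],t['mtx'][0],s['mtx'][0])
# bar: centroid of top face in each
for n,q,(x0,x1,y0,y1) in [('top',t,(222,258,248,285)),('scene',s,(240,280,265,312))]:
    im=q['image'][y0:y1,x0:x1]; hsv=cv2.cvtColor(im,cv2.COLOR_BGR2HSV)
    print(n,hsv[::4,::4,2])
E
```

```text
t 0.15 p [ 0.2528 -0.5982  0.2414] F [ 0.93  0.8  -0.05] T [ 0.03 -0.01 -0.03] w 0.0855
tool x [-0.001  0.002 -1.   ] y [ 0.389 -0.921 -0.002] yang -67.09
[[-0.    -0.285  0.959 -0.131]
 [ 1.    -0.001  0.     0.001]
 [ 0.001  0.959  0.285 -0.072]
 [ 0.     0.     0.     1.   ]]
[367.4894772    0.         316.45755508] [617.23995542   0.         317.94405023] [557.59800677   0.         313.62879765]
top [[136 136 143 139 146 140 142 140 139]
 [136 139 138 134 142 144 137 138 144]
 [138 137 136 136 133 137 142 144 144]
 [139 138 138 172 172 179 114 140 140]
 [139 143 140 176 155 180 157 148 141]
 [139 137 139 179 175 171  90 147 142]
 [137 142 143 103  85  66 100 142 145]
 [138 135 137 114 114 111 104 143 139]
 [135 140 140 111 111 110 127 141 138]
 [135 132 121 111 109 114 144 141 140]]
scene [[133 124 166 217 219 223 224 221 223 219]
 [161 164 160 222 225 227 226 227 226 223]
 [155 158 155 226 225 227 224 224 226 226]
 [226 227 225 253 248 254 251 226 225 227]
 [225 222 224 253 250 250 249 164 225 223]
 [226 227 225 185 185 181 176 160 226 224]
 [229 227 222 186 119 114 181 150 228 226]
 [226 226 226 171 196 192 184 128 227 227]
 [217 216 216 168 196 194 182 134 228 227]
 [219 219 218 166 195 191 183 146 226 227]
 [215 214 218 222 164 199 162 165 161 231]
 [217 215 229 228 239 164 164 162 164 160]]
```

```bash
python3 - <<'E'
from h import *
s=pickle.load(open('scene0.pkl','rb'));t=pickle.load(open('top0.pkl','rb'))
def cen(q,box,th):
    x0,x1,y0,y1=box; g=q['image'][y0:y1,x0:x1].max(2)
    m=(g>th).astype(np.uint8); m=cv2.morphologyEx(m,cv2.MORPH_CLOSE,np.ones((3,3),np.uint8))
    n,l,stt,c=cv2.connectedComponentsWithStats(m); i=1+stt[1:,4].argmax(); print(stt[i]); 
    return c[i]+[x0,y0]
pt=cen(t,(222,258,248,285),160); ps=cen(s,(240,280,265,312),238)
print(pt,ps,tri(t,pt,s,ps)); print(onz(t,*pt,.06),onz(s,*ps,.06))
# bed corners, top view
g=t['image']
C=cloud(t)
# red knob tri
for q in (t,s):
    h=cv2.cvtColor(q['image'],cv2.COLOR_BGR2HSV); m=((h[...,1]>150)&((h[...,0]<6)|(h[...,0]>174))&(h[...,2]>120)).astype(np.uint8)
    n,l,stt,c=cv2.connectedComponentsWithStats(m)
    for i in range(1,n):
        if stt[i,4]>10: print(stt[i],c[i])
E
```

```text
[ 10   9  14  15 151]
[ 10   9  18  11 158]
[238.96688742 263.9205298 ] [258.44303797 278.94303797] (array([0.43203116, 0.27966751, 0.05871403]), np.float64(0.0014981558243240618))
[0.43243902 0.28006523 0.06      ] [0.43009486 0.28014647 0.06      ]
[383 132  22  18  74] [396.75675676 138.        ]
[  0 156  11  10  30] [  4.76666667 160.53333333]
[  0 170   9   2  17] [  3.76470588 170.47058824]
[407 221   6   6  28] [409.32142857 223.32142857]
[426 260  40   8 114] [445.29824561 262.52631579]
[429 269  38  12 116] [448.10344828 276.17241379]
[291 105  26  24 181] [304.25414365 118.30939227]
[363 187   5   4  16] [365.  188.5]
[407 201  25  17  91] [417.54945055 207.08791209]
[417 202  20  19  86] [427.72093023 212.77906977]
[496 212   3   9  11] [497. 216.]
[450 310  22  17  52] [461.71153846 315.67307692]
[536 329  10   9  18] [539.77777778 333.33333333]
```

```bash
python3 - <<'E'
from h import *
s=pickle.load(open('scene0.pkl','rb'));t=pickle.load(open('top0.pkl','rb'))
# knob guesses by pixel crops: top crop (400,268)/5+ (330,170)
kt=(330+398/5,170+269/5); ks=(270+477/5,180+44/5)
print(tri(t,kt,s,ks), onz(t,*kt,.067))
# bed top edge pixels of crop c2
for n,(u,v) in dict(TL=(28,57),TR=(405,33),BR=(432,395),BL=(55,425),l0=(150,305),l1=(160,410),apex=(140,178),Ltip=(80,243),Rtip=(213,235)).items():
    print(n,onz(t,330+u/5,170+v/5,.01 if n not in('apex','Ltip','Rtip') else .04).round(4))
E
```

```text
(array([ 0.54511096, -0.18125562,  0.0642803 ]), np.float64(0.0015447917855821857)) [ 0.54530198 -0.18034608  0.067     ]
TL [0.6725 0.0193 0.01  ]
TR [ 0.6884 -0.1939  0.01  ]
BR [ 0.4828 -0.2072  0.01  ]
BL [0.4639 0.0029 0.01  ]
l0 [ 0.5319 -0.0499  0.01  ]
l1 [ 0.4729 -0.0555  0.01  ]
apex [ 0.5986 -0.0422  0.04  ]
Ltip [ 0.562  -0.0092  0.04  ]
Rtip [ 0.5672 -0.0825  0.04  ]
```

servo_tool([
  {"x":-0.01,"y":-0.038,"z":-0.046},
  {"x":-0.01,"y":-0.038,"z":-0.046},
  {"x":-0.01,"y":-0.038,"z":-0.046},
  {"y":-0.038,"z":-0.046},
  {"y":-0.038,"z":-0.046},
  {"y":-0.038,"z":-0.046},
  {"y":-0.038,"z":-0.046},
  {"y":-0.038,"z":-0.046},
])

```text
invalid input at $.targets[0]: expected keys x, y, z, yaw
```

```bash
python3 - <<'E'
from h import *
go([.50,-.06,.28],-85.5)
E
```

```text
t 0.15 p [ 0.2528 -0.5982  0.2414] F [ 0.93  0.8  -0.05] T [ 0.03 -0.01 -0.03] w 0.0855
tool x [-0.001  0.002 -1.   ] y [ 0.389 -0.921 -0.002] yang -67.09
shift tool xyz [-0.0378 -0.3996 -0.4372]
yaw rad 0.3213 deg 18.41
```

servo_tool([
  {"x":-0.01,"y":-0.038,"z":-0.046,"yaw":0},
  {"x":-0.01,"y":-0.038,"z":-0.046,"yaw":0},
  {"x":-0.01,"y":-0.038,"z":-0.046,"yaw":0},
  {"x":0,"y":-0.038,"z":-0.046,"yaw":0},
  {"x":0,"y":-0.038,"z":-0.046,"yaw":0},
  {"x":0,"y":-0.038,"z":-0.046,"yaw":0},
  {"x":0,"y":-0.038,"z":-0.046,"yaw":0},
  {"x":0,"y":-0.038,"z":-0.046,"yaw":0},
])

```text
time_s: 1.15
position: [0.4777, -0.1683, 0.2695]
orientation: [-0.693, -0.137, 0.695, -0.135]
contact_force: [1.6, -0.2, -0.2]
grip_width: 0.0856
```

```bash
python3 - <<'E'
from h import *
go([.50,-.06,.26],-85.5)
E
```

```text
t 1.15 p [ 0.4777 -0.1683  0.2695] F [ 1.63 -0.19 -0.18] T [ 0.02 -0.09  0.  ] w 0.0856
tool x [-0.003  0.001 -1.   ] y [ 0.377 -0.926 -0.002] yang -67.82
shift tool xyz [ 0.0095 -0.0918 -0.0615]
yaw rad 0.3086 deg 17.68
```

servo_tool([
  {"x":0.005,"y":-0.045,"z":-0.03,"yaw":0.155},
  {"x":0.005,"y":-0.052,"z":-0.02,"yaw":0.155},
  {"x":0,"y":0,"z":0,"yaw":0},
])

```text
time_s: 1.52
position: [0.4984, -0.0494, 0.2588]
orientation: [-0.706, -0.03, 0.707, -0.026]
contact_force: [-0.4, -0.6, 0.1]
grip_width: 0.0851
```

```bash
python3 - <<'E'
from h import *
st(); snap('wrist','w1'); snap('top','t1')
E
```

```text
t 1.52 p [ 0.4984 -0.0494  0.2588] F [-0.37 -0.63  0.09] T [-0.06 -0.04 -0.02] w 0.0851
tool x [-0.002  0.005 -1.   ] y [ 0.079 -0.997 -0.005] yang -85.44
```

View pics/w1.png

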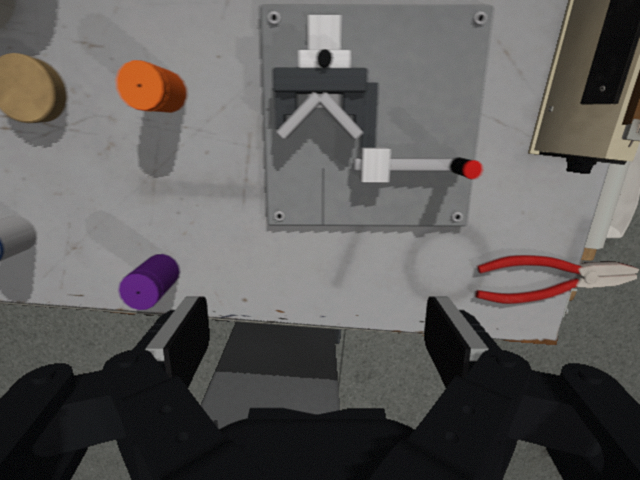

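```bash
python3 - <<'E'
from h import *
w=pickle.load(open('w1.pkl','rb')); print(cam(w)[1])
c=cv2.resize(w['image'][80:220,260:390],None,fx=5,fy=4.2,interpolation=cv2.INTER_CUBIC)
c=cv2.resize(w['image'][80:200,260:400],None,fx=5,fy=5,interpolation=cv2.INTER_CUBIC); cv2.imwrite('pics/c4.png',c)
h=cv2.cvtColor(w['image'],cv2.COLOR_BGR2HSV); m=((h[...,1]>150)&((h[...,0]<6)|(h[...,0]>174))&(h[...,2]>120)).astype(np.uint8)
n,l,stt,cc=cv2.connectedComponentsWithStats(m)
for i in range(1,n):
    if stt[i,4]>40: print(stt[i],cc[i],onz(w,*cc[i],.067).round(4))
for n,(u,v) in dict(TL=(262,6),TR=(493,6),BL=(267,227),BR=(468,226),l0=(322,170),l1=(323,223)).items(): print(n,onz(w,u,v,.01).round(4), )
E
```

```text
[ 0.57085644 -0.04565249  0.39008591]
[464 160  18  19 257] [472.28793774 169.11673152] [ 0.5445 -0.1821  0.067 ]
[479 256 102  17 782] [529.59974425 262.74040921] [ 0.463  -0.2529  0.067 ]
[479 280  99  23 744] [528.12768817 294.06451613] [ 0.4312 -0.2593  0.067 ]
TL [0.67   0.0138 0.01  ]
TR [ 0.6863 -0.1956  0.01  ]
BL [0.4616 0.0008 0.01  ]
BR [ 0.4799 -0.2137  0.01  ]
l0 [ 0.5267 -0.053   0.01  ]
l1 [ 0.4708 -0.0588  0.01  ]
```

View pics/c4.png

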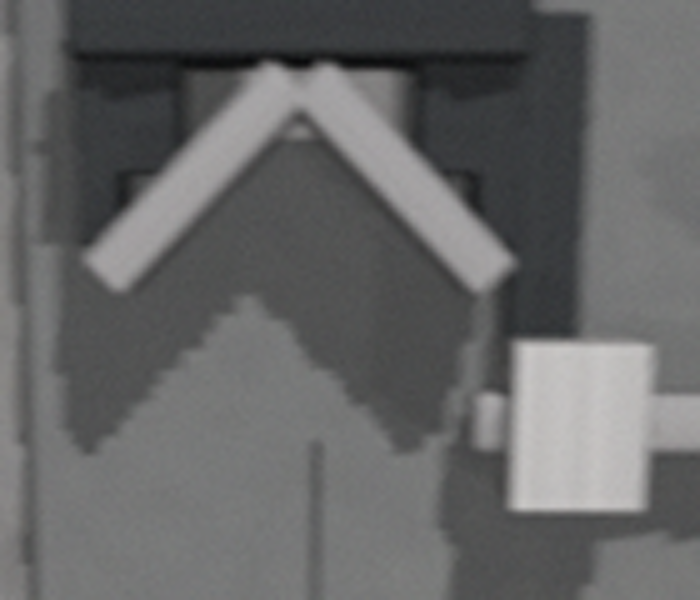

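```bash
python3 - <<'E'
from h import *
w=pickle.load(open('w1.pkl','rb'))
L,Rr,A=[onz(w,260+u/5,80+v/5,.04) for u,v in ((120,294),(473,294),(297,110))]
# measured height of V faces via wrist/top triangulation: tips
t=pickle.load(open('top0.pkl','rb'))
print(L,Rr,A,'mouth',np.linalg.norm(L-Rr))
a=np.radians(4.5);ex=np.array([np.cos(a),np.sin(a),0]);ey=np.array([-np.sin(a),np.cos(a),0])
d=L-Rr; print('yaw from mouth',np.degrees(np.arctan2(-d[0],d[1])))
print('axis from mouth',(L+Rr)/2+.005*ex,'from apex',A-.0283*ex)
k=onz(w,472.3,169.1,.067); print('from knob',k+.0285*ex+.134*ey)
print('height: knob tri',tri(w,(472.3,169.1),t,(409.3,223.3)))
print('apex height',tri(w,(260+297/5,80+110/5),t,(330+140/5,170+185/5)))
b=onz(w,500,20,.0)
E
```

```text
[ 0.55589719 -0.01511766  0.04      ] [ 0.56103761 -0.08003648  0.04      ] [ 0.59035189 -0.04509121  0.04      ] mouth 0.06512201763152332
yaw from mouth 4.52736534029576
axis from mouth [ 0.56345199 -0.04718477  0.04      ] from apex [ 0.56213913 -0.04731161  0.04      ]
from knob [ 0.56239592 -0.04630148  0.067     ]
height: knob tri (array([ 0.54527629, -0.17813281,  0.07646538]), np.float64(1.8318369212836238e-05))
apex height (array([ 0.59053145, -0.04309799,  0.05747688]), np.float64(0.004651816065213063))
```

servo_tool([
  {"x":0.01,"y":-0.055,"z":0.007,"yaw":0},
  {"x":0.01,"y":-0.055,"z":0.007,"yaw":0},
  {"x":0.01,"y":-0.055,"z":0.007,"yaw":0},
  {"x":0.01,"y":-0.055,"z":0.007,"yaw":0},
  {"x":0.01,"y":-0.055,"z":0.007,"yaw":0},
  {"x":0.01,"y":-0.055,"z":0.007,"yaw":0},
  {"x":0,"y":0,"z":0,"yaw":0},
], gripper=0.062)

```text
time_s: 2.5
position: [0.4432, 0.2622, 0.1969]
orientation: [0.709, 0.012, -0.705, 0.016]
contact_force: [-0.2, -0.7, -0.1]
grip_width: 0.0619
```

```bash
python3 - <<'E'
from h import *
go([.4315,.28,.15],-85.5); snap('wrist','w2')
E
```

```text
t 2.5 p [0.4432 0.2622 0.1969] F [-0.19 -0.71 -0.15] T [-0.06 -0.01 -0.01] w 0.0619
tool x [ 0.006 -0.006 -1.   ] y [ 0.04  -0.999  0.007] yang -87.72
shift tool xyz [ 0.0467 -0.0186  0.0112]
yaw rad -0.0388 deg -2.22
```

View pics/w2.png

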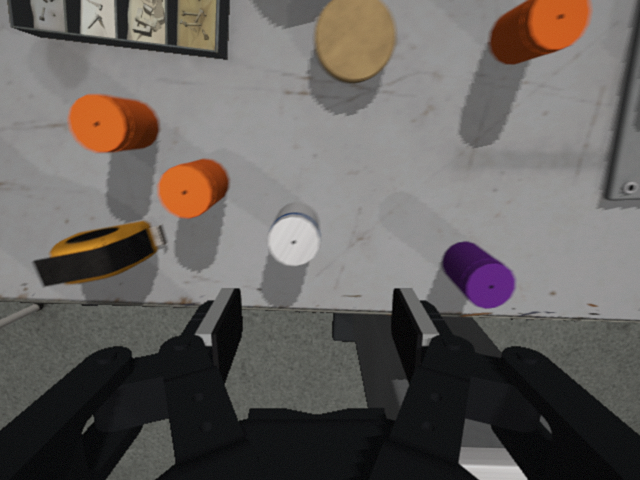

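```bash
python3 - <<'E'
from h import *
w=pickle.load(open('w2.pkl','rb')); t=pickle.load(open('top0.pkl','rb'))
g=w['image'].max(2); m=(g>180).astype(np.uint8); m[:190]=0;m[280:]=0;m[:,:255]=0;m[:,330:]=0
h=cv2.cvtColor(w['image'],cv2.COLOR_BGR2HSV)
print(g[241,262:330:3])
n,l,s_,c=cv2.connectedComponentsWithStats(m)
for i in range(1,n):
    if s_[i,4]>50: print(s_[i],c[i])
for p in ((294,241),): print(onz(w,*p,.06),tri(w,p,t,(239,263.9)),w['z_map'][236,300],depthpt(w,300,236))
go([.4315,.28,.06],-85.5)
E
```

```text
[154 152 174 204 207 206 204 205 203 200 138 142 204 203 201 202 196 196
 200 168 151 153 154]
[ 269  217   50   48 1823] [293.32748217 240.70378497]
[0.430926   0.27655171 0.06      ] (array([0.43235719, 0.27775853, 0.06575617]), np.float64(0.003000256844905605)) 0.2801751 [0.43505339 0.27207437 0.05990008]
t 2.55 p [0.4446 0.2586 0.1971] F [ 0.46 -0.85  0.18] T [-0.08 -0.01 -0.02] w 0.0618
tool x [ 0.007 -0.009 -1.   ] y [ 0.035 -0.999  0.009] yang -88.02
shift tool xyz [ 0.1368 -0.0231  0.0132]
yaw rad -0.0439 deg -2.52
```

servo_tool([
  {"x":0.023,"y":-0.01,"z":0.0065,"yaw":-0.022},
  {"x":0.023,"y":-0.01,"z":0.0065,"yaw":-0.022},
  {"x":0,"y":0,"z":0,"yaw":0},
], gripper=0.062)

```text
time_s: 2.92
position: [0.4366, 0.2686, 0.1509]
orientation: [0.711, 0.018, -0.703, 0.028]
contact_force: [0.6, -0.7, 0.3]
grip_width: 0.0621
```

```bash
python3 - <<'E'
from h import *
go([.431,.278,.046],-85.5)
E
```

```text
t 2.92 p [0.4366 0.2686 0.1509] F [ 0.61 -0.7   0.26] T [ 0.03 -0.01 -0.02] w 0.0621
tool x [ 0.011 -0.014 -1.   ] y [ 0.065 -0.998  0.014] yang -86.29
shift tool xyz [ 0.1047 -0.0113  0.0061]
yaw rad -0.0138 deg -0.79
```

servo_tool([
  {"x":0.02,"y":-0.008,"z":0.004,"yaw":-0.005},
  {"x":0.025,"y":-0.006,"z":0.003,"yaw":-0.005},
  {"x":0.025,"y":0,"z":0,"yaw":0},
], gripper=0.062)

```text
time_s: 3.3
position: [0.4382, 0.2753, 0.0843]
orientation: [0.715, 0.017, -0.699, 0.026]
contact_force: [-0.4, -0.5, 0.2]
grip_width: 0.0619
```

```bash
python3 - <<'E'
from h import *
go([.431,.278,.046],-85.5); snap('wrist','w3')
E
```

```text
t 3.3 p [0.4382 0.2753 0.0843] F [-0.41 -0.55  0.19] T [ 0.04 -0.01 -0.02] w 0.0619
tool x [ 0.023 -0.012 -1.   ] y [ 0.061 -0.998  0.014] yang -86.52
shift tool xyz [ 0.0381 -0.0037  0.0079]
yaw rad -0.0179 deg -1.02
```

View pics/w3.png

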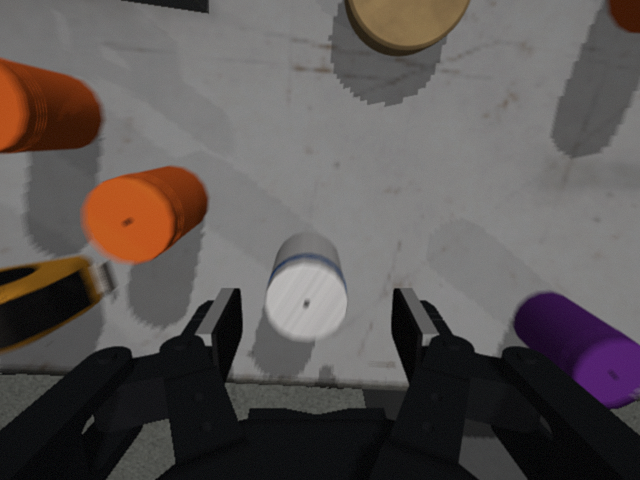

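```bash
python3 - <<'E'
from h import *
w=pickle.load(open('w3.pkl','rb')); t=pickle.load(open('w2.pkl','rb'))
print(onz(w,306,303,.06),tri(w,(306,303),t,(294,241)))
go([.431,.278,.046],-85.5)
E
```

```text
[0.43134654 0.27803327 0.06      ] (array([0.42909416, 0.27737966, 0.05484755]), np.float64(0.0012614400804229198))
t 3.35 p [0.4369 0.2734 0.0815] F [-1.07 -0.81 -1.34] T [-0.03  0.05  0.02] w 0.062
tool x [ 0.019 -0.016 -1.   ] y [ 0.06  -0.998  0.017] yang -86.59
shift tool xyz [ 0.0353 -0.0056  0.0063]
yaw rad -0.0189 deg -1.09
```

servo_tool([
  {"x":0.012,"y":-0.007,"z":0.007,"yaw":-0.01},
  {"x":0.012,"y":-0.003,"z":0.003,"yaw":-0.01},
  {"x":0.01,"y":-0.001,"z":0.002,"yaw":0},
], gripper=0.062)

```text
time_s: 3.72
position: [0.428, 0.2818, 0.0481]
orientation: [0.715, 0.021, -0.698, 0.032]
contact_force: [-0.4, -0.7, -0.6]
grip_width: 0.0621
```

```bash
python3 - <<'E'
from h import *
go([.431,.278,.046],-85.5)
E
```

```text
t 3.73 p [0.428  0.2818 0.0481] F [-0.36 -0.68 -0.62] T [-0.    0.07 -0.01] w 0.0621
tool x [ 0.024 -0.015 -1.   ] y [ 0.075 -0.997  0.017] yang -85.68
shift tool xyz [ 0.0022  0.004  -0.0026]
yaw rad -0.0032 deg -0.18
```

servo_tool([
  {"x":0.002,"y":0.004,"z":-0.003,"yaw":0},
  {"x":0.001,"y":0.002,"z":-0.001,"yaw":0},
], gripper=0.062)

```text
time_s: 3.98
position: [0.4326, 0.2759, 0.0449]
orientation: [0.715, 0.021, -0.698, 0.033]
contact_force: [-0.1, 0.1, 0.0]
grip_width: 0.0618
```

```bash
python3 - <<'E'
from h import *
go([.431,.278,.046],-85.5)
E
```

```text
t 3.98 p [0.4326 0.2759 0.0449] F [-0.14  0.07  0.03] T [ 0.04  0.06 -0.01] w 0.0618
tool x [ 0.024 -0.015 -1.   ] y [ 0.076 -0.997  0.017] yang -85.64
shift tool xyz [-0.0012 -0.0022  0.0014]
yaw rad -0.0024 deg -0.14
```

servo_tool([
  {"x":0,"y":0,"z":0,"yaw":0},
  {"x":0,"y":0,"z":0,"yaw":0},
  {"x":0,"y":0,"z":0,"yaw":0},
  {"x":0,"y":0,"z":0,"yaw":0},
], gripper=0.03)

```text
time_s: 4.47
position: [0.4335, 0.2762, 0.0458]
orientation: [0.715, 0.022, -0.698, 0.032]
contact_force: [1.0, 0.9, -1.6]
grip_width: 0.0379
```

```bash
python3 - <<'E'
from h import *
st(); snap('wrist','w4')
E
```

```text
t 4.47 p [0.4335 0.2762 0.0458] F [ 1.02  0.91 -1.6 ] T [ 0.11 -0.01 -0.01] w 0.0379
tool x [ 0.026 -0.014 -1.   ] y [ 0.075 -0.997  0.015] yang -85.68
```

View pics/w4.png

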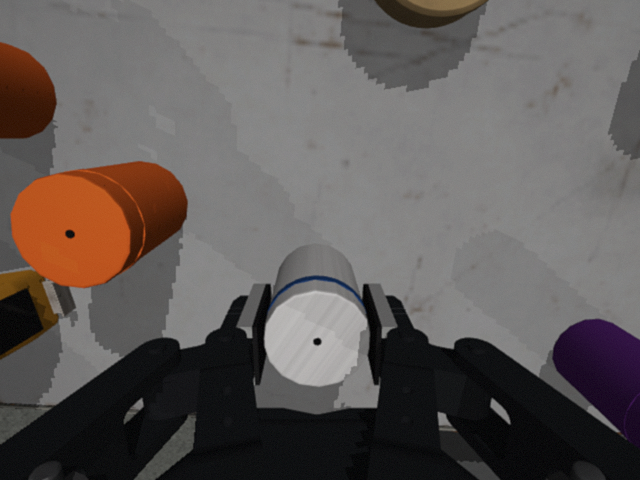

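servo_tool([
  {"x":-0.02,"y":0,"z":0,"yaw":0},
  {"x":-0.035,"y":0,"z":0,"yaw":0},
  {"x":-0.03,"y":0,"z":0,"yaw":0},
])

```text
time_s: 4.9
position: [0.4289, 0.2754, 0.1295]
orientation: [0.713, 0.02, -0.7, 0.034]
contact_force: [-0.4, 0.1, -2.0]
grip_width: 0.0387
```

```bash
python3 - <<'E'
from h import *
go([.518,-.0505,.13],-85.5)
E
```

```text
t 4.9 p [0.4289 0.2754 0.1295] F [-0.45  0.14 -2.  ] T [ 0.05 -0.   -0.05] w 0.0387
tool x [ 0.018 -0.02  -1.   ] y [ 0.075 -0.997  0.021] yang -85.67
shift tool xyz [ 0.0075  0.3316 -0.0641]
yaw rad -0.003 deg -0.17
```

servo_tool([
  {"x":0,"y":0.03,"z":-0.006,"yaw":0},
  {"x":0,"y":0.045,"z":-0.009,"yaw":0},
  {"x":0,"y":0.05,"z":-0.01,"yaw":0},
  {"x":0,"y":0.05,"z":-0.01,"yaw":0},
  {"x":0,"y":0.05,"z":-0.01,"yaw":0},
  {"x":0,"y":0.05,"z":-0.01,"yaw":0},
  {"x":0,"y":0.03,"z":-0.006,"yaw":0},
  {"x":0,"y":0.01,"z":-0.002,"yaw":0},
])

```text
time_s: 5.9
position: [0.5179, -0.0408, 0.1368]
orientation: [0.713, 0.022, -0.7, 0.035]
contact_force: [-0.6, -0.0, -0.9]
grip_width: 0.0382
```

```bash
python3 - <<'E'
from h import *
go([.518,-.0505,.07],-85.5)
E
```

```text
t 5.9 p [ 0.5179 -0.0408  0.1368] F [-0.64 -0.03 -0.93] T [0.1  0.02 0.03] w 0.0382
tool x [ 0.018 -0.016 -1.   ] y [ 0.08  -0.997  0.018] yang -85.39
shift tool xyz [0.067  0.0085 0.0018]
yaw rad 0.002 deg 0.11
```

servo_tool([
  {"x":0.015,"y":0.007,"z":0.001,"yaw":0},
  {"x":0.02,"y":0.003,"z":0.001,"yaw":0},
  {"x":0.02,"y":0.001,"z":0,"yaw":0},
  {"x":0.008,"y":0.001,"z":0,"yaw":0},
])

```text
time_s: 6.4
position: [0.5157, -0.0489, 0.0697]
orientation: [0.711, 0.026, -0.701, 0.036]
contact_force: [0.0, 0.7, -1.9]
grip_width: 0.0383
```

```bash
python3 - <<'E'
from h import *
go([.518,-.0505,.0565],-85.5); snap('wrist','w5'); snap('scene','s5')
E
```

```text
t 6.4 p [ 0.5157 -0.0489  0.0697] F [ 0.05  0.71 -1.93] T [0.03 0.03 0.02] w 0.0383
tool x [ 0.015 -0.013 -1.   ] y [ 0.088 -0.996  0.014] yang -84.96
shift tool xyz [ 0.0133  0.0016 -0.002 ]
yaw rad 0.0095 deg 0.54
```

View pics/w5.png

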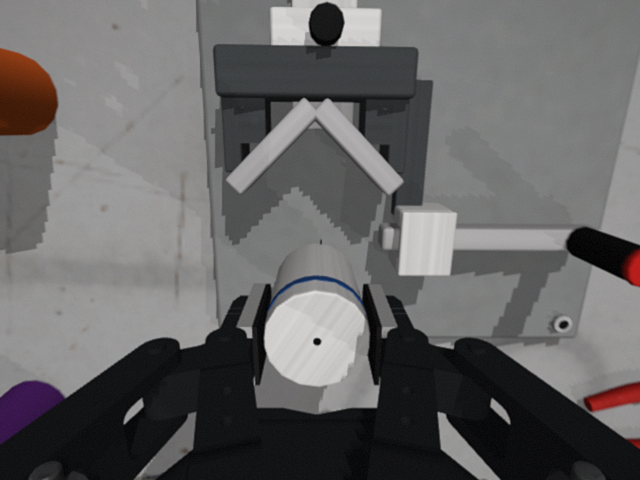

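View pics/s5.png

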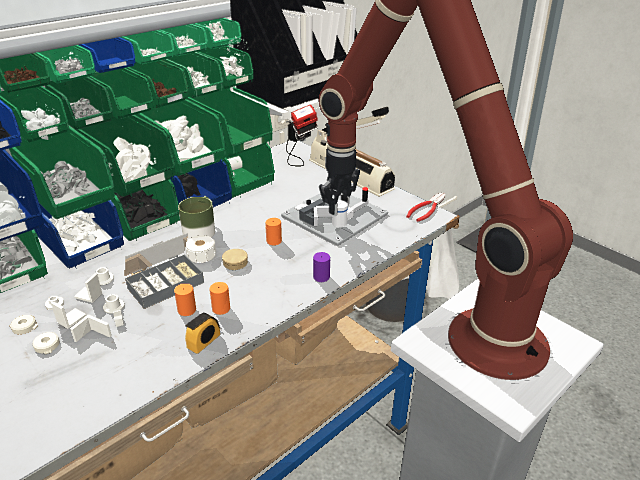

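servo_tool([
  {"x":0.006,"y":0.001,"z":-0.001,"yaw":0},
  {"x":0.005,"y":0.001,"z":-0.001,"yaw":0},
  {"x":0.003,"y":0,"z":0,"yaw":0},
])

```text
time_s: 6.88
position: [0.5198, -0.0504, 0.0568]
orientation: [0.713, 0.027, -0.7, 0.036]
contact_force: [0.5, -0.8, -2.2]
grip_width: 0.0383
```

```bash
python3 - <<'E'
from h import *
st()
E
```

```text
t 6.88 p [ 0.5198 -0.0504  0.0568] F [ 0.5  -0.82 -2.21] T [ 0.03  0.02 -0.03] w 0.0383
tool x [ 0.019 -0.013 -1.   ] y [ 0.089 -0.996  0.014] yang -84.9
```

servo_tool([
  {"x":0.002,"y":0,"z":0,"yaw":0},
])

```text
time_s: 7.0
position: [0.5197, -0.0504, 0.0556]
orientation: [0.713, 0.027, -0.7, 0.036]
contact_force: [-4.8, 0.6, 17.3]
grip_width: 0.0386
```

servo_tool([
  {"x":0.002,"y":0,"z":0,"yaw":0},
])

```text
time_s: 7.12
position: [0.5197, -0.0504, 0.0556]
orientation: [0.713, 0.026, -0.7, 0.036]
contact_force: [-5.5, 0.5, 20.2]
grip_width: 0.0384
```

servo_tool([
  {"x":-0.0005,"y":0,"z":0,"yaw":0},
])

```text
time_s: 7.25
position: [0.52, -0.0504, 0.0569]
orientation: [0.713, 0.026, -0.7, 0.036]
contact_force: [0.2, 0.3, -1.4]
grip_width: 0.0387
```

```bash
python3 - <<'E'
from h import *
go([.550,-.0480,.0557],-85.5)
E
```

```text
t 7.25 p [ 0.52   -0.0504  0.0569] F [ 0.22  0.26 -1.4 ] T [-0.    0.03  0.02] w 0.0387
tool x [ 0.02  -0.013 -1.   ] y [ 0.089 -0.996  0.015] yang -84.92
shift tool xyz [ 0.0017  0.0002 -0.03  ]
yaw rad 0.0101 deg 0.58
```

servo_tool([
  {"x":0.0002,"y":0,"z":-0.006,"yaw":0.003},
  {"x":0.0002,"y":0,"z":-0.006,"yaw":0.003},
  {"x":0.0002,"y":0,"z":-0.006,"yaw":0.003},
  {"x":0.0002,"y":0,"z":-0.006,"yaw":0},
])

```text
time_s: 7.75
position: [0.5457, -0.0484, 0.056]
orientation: [0.713, 0.023, -0.7, 0.033]
contact_force: [0.4, -0.3, -1.9]
grip_width: 0.0381
```

```bash
python3 - <<'E'
from h import *
go([.5625,-.0470,.0557],-85.5); snap('wrist','w6')
E
```

```text
t 7.75 p [ 0.5457 -0.0484  0.056 ] F [ 0.44 -0.27 -1.88] T [0.05 0.06 0.03] w 0.0381
tool x [ 0.02  -0.013 -1.   ] y [ 0.079 -0.997  0.015] yang -85.49
shift tool xyz [ 0.0007 -0.     -0.0169]
yaw rad 0.0003 deg 0.01
```

View pics/w6.png

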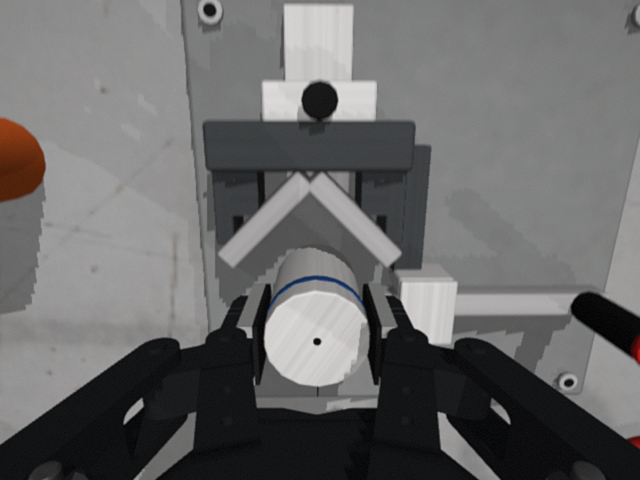

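```bash
python3 - <<'E'
from h import *
w=pickle.load(open('w6.pkl','rb'))
c=cv2.resize(w['image'][160:280,210:410],None,fx=4,fy=4,interpolation=cv2.INTER_CUBIC); cv2.imwrite('pics/c6.png',c)
print(onz(w,317,341,.0705))
E
```

```text
[ 0.54276635 -0.04995266  0.0705    ]
```

View pics/c6.png

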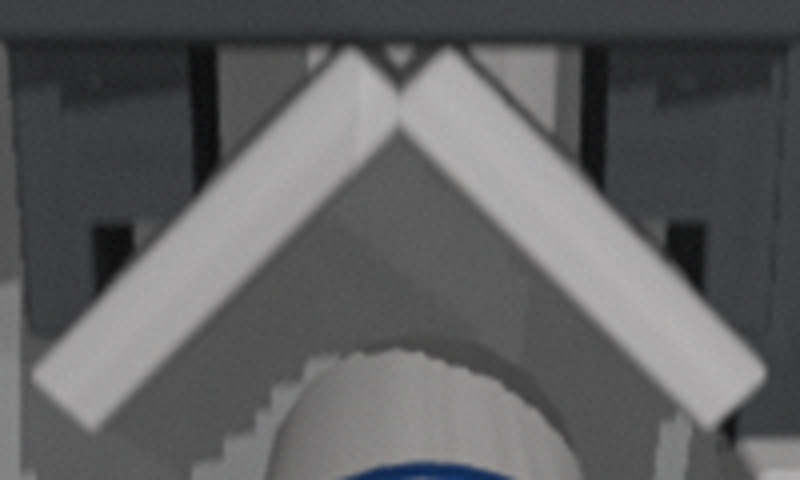

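```bash
python3 - <<'E'
from h import *
w=pickle.load(open('w6.pkl','rb'))
L,Rr,A=[onz(w,210+u/4,160+v/4,.04) for u,v in ((95,430),(710,430),(400,122))]
a=np.radians(4.5);ex=np.array([np.cos(a),np.sin(a),0]);ey=np.array([-np.sin(a),np.cos(a),0])
b=onz(w,317,341,.0705)
print(np.linalg.norm(L-Rr),(L+Rr)/2+.005*ex,A-.0283*ex)
for p in ((L+Rr)/2+.005*ex,A-.0283*ex): d=p-b; print('fwd',d@ex,'left',d@ey)
E
```

```text
0.06621982901426393 [ 0.56448568 -0.04611024  0.04      ] [ 0.56447972 -0.04589982  0.04      ]
fwd 0.021953847023429295 left 0.0021264926452123217
fwd 0.021964411638023755 left 0.002336734238334033
```

servo_tool([
  {"x":0.0002,"y":-0.002,"z":-0.004,"yaw":0},
  {"x":0.0002,"y":-0.001,"z":-0.006,"yaw":0},
  {"x":0.0002,"y":0,"z":-0.004,"yaw":0},
])

```text
time_s: 8.18
position: [0.5596, -0.0444, 0.0559]
orientation: [0.712, 0.023, -0.701, 0.033]
contact_force: [-2.4, -0.2, 2.6]
grip_width: 0.0382
```

```bash
python3 - <<'E'
from h import *
go([.5625,-.0450,.0557],-85.5)
E
```

```text
t 8.18 p [ 0.5596 -0.0444  0.0559] F [-2.39 -0.24  2.62] T [-0.    0.47 -0.06] w 0.0382
tool x [ 0.017 -0.014 -1.   ] y [ 0.079 -0.997  0.015] yang -85.5
shift tool xyz [ 0.0002  0.0008 -0.0029]
yaw rad 0.0001 deg 0.0
```

servo_tool([
  {"x":-0.0002,"y":0,"z":-0.002,"yaw":0},
])

```text
time_s: 8.3
position: [0.5623, -0.044, 0.056]
orientation: [0.713, 0.023, -0.7, 0.033]
contact_force: [-0.2, -0.5, -2.3]
grip_width: 0.0383
```

servo_tool([
  {"x":-0.0001,"y":0,"z":-0.002,"yaw":0},
])

```text
time_s: 8.43
position: [0.5648, -0.0436, 0.0561]
orientation: [0.713, 0.023, -0.7, 0.033]
contact_force: [0.4, 0.9, -2.5]
grip_width: 0.0386
```

servo_tool([
  {"x":0,"y":0,"z":-0.001,"yaw":0},
])

```text
time_s: 8.55
position: [0.5656, -0.0437, 0.0559]
orientation: [0.713, 0.023, -0.7, 0.033]
contact_force: [-1.3, -1.0, 0.8]
grip_width: 0.0381
```

servo_tool([
  {"x":0,"y":0,"z":-0.001,"yaw":0},
])

```text
time_s: 8.68
position: [0.5657, -0.0437, 0.0558]
orientation: [0.712, 0.023, -0.701, 0.033]
contact_force: [-3.3, -0.8, 3.2]
grip_width: 0.0383
```

servo_tool([
  {"x":0,"y":0,"z":-0.001,"yaw":0},
])

```text
time_s: 8.8
position: [0.5657, -0.0437, 0.0559]
orientation: [0.711, 0.023, -0.702, 0.033]
contact_force: [-3.8, 0.1, 1.7]
grip_width: 0.0383
```

servo_tool([
  {"x":-0.0003,"y":0,"z":-0.0015,"yaw":0},
])

```text
time_s: 8.93
position: [0.5659, -0.0438, 0.056]
orientation: [0.71, 0.023, -0.703, 0.033]
contact_force: [-3.6, -0.1, 0.6]
grip_width: 0.0385
```

```bash
python3 - <<'E'
from h import *
st(); snap('wrist','w7')
E
```

```text
t 8.93 p [ 0.5659 -0.0438  0.056 ] F [-3.62 -0.09  0.57] T [-0.12  0.87  0.01] w 0.0385
tool x [ 0.011 -0.014 -1.   ] y [ 0.079 -0.997  0.015] yang -85.48
```

View pics/w7.png

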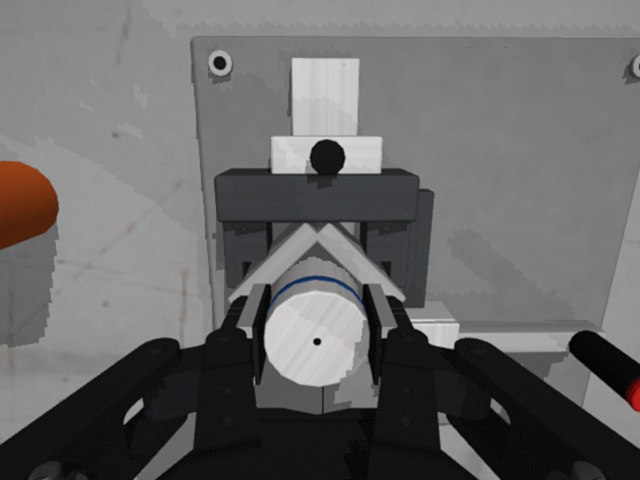

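servo_tool([
  {"x":0,"y":0,"z":0,"yaw":0},
  {"x":0,"y":0,"z":0,"yaw":0},
  {"x":0,"y":0,"z":0,"yaw":0},
], gripper=0.06)

```text
time_s: 9.35
position: [0.5703, -0.0433, 0.0569]
orientation: [0.714, 0.023, -0.699, 0.033]
contact_force: [0.9, -0.2, 0.2]
grip_width: 0.0602
```

servo_tool([
  {"x":-0.02,"y":0,"z":0,"yaw":0},
  {"x":-0.03,"y":0,"z":0,"yaw":0},
  {"x":-0.02,"y":0,"z":0,"yaw":0},
], gripper=0.06)

```text
time_s: 9.72
position: [0.5695, -0.0419, 0.1274]
orientation: [0.714, 0.023, -0.699, 0.033]
contact_force: [-0.0, -1.1, 0.1]
grip_width: 0.0596
```

```bash
python3 - <<'E'
from h import *
st(); snap('wrist','w8')
E
```

```text
t 9.72 p [ 0.5695 -0.0419  0.1274] F [-0.02 -1.08  0.09] T [0.03 0.01 0.01] w 0.0596
tool x [ 0.021 -0.013 -1.   ] y [ 0.079 -0.997  0.014] yang -85.47
```

View pics/w8.png

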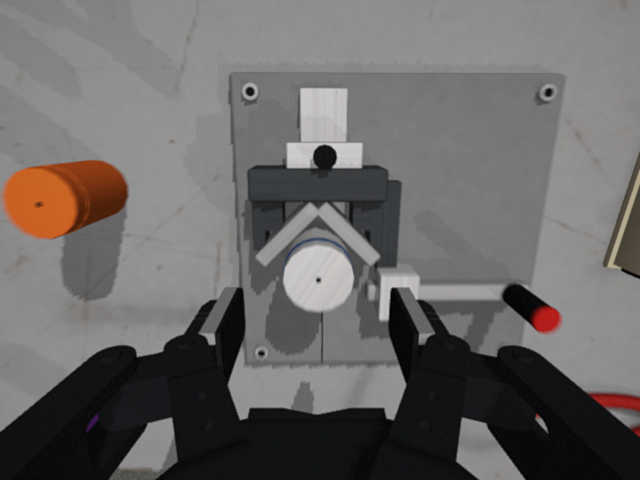

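```bash
python3 - <<'E'
from h import *
w=pickle.load(open('w8.pkl','rb'))
b=onz(w,319,280,.07);print(b)
L,Rr,A=[onz(w,u,v,.04) for u,v in ((264,266),(375,266),(319.5,211))]
a=np.radians(4.5);ex=np.array([np.cos(a),np.sin(a),0])
print(L-Rr,(L+Rr)/2+.005*ex,A-.0283*ex)
h=cv2.cvtColor(w['image'],cv2.COLOR_BGR2HSV)
go(b-.048*ex+[0,0,.05],-85.5)
E
```

```text
[ 0.56081557 -0.04623961  0.07      ]
[-0.00515637  0.07052042  0.        ] [ 0.56305659 -0.04711386  0.04      ] [ 0.56544042 -0.04676808  0.04      ]
t 9.78 p [ 0.571  -0.0419  0.1299] F [ 0.2  -0.27  0.64] T [ 0.04 -0.05  0.04] w 0.0601
tool x [ 0.026 -0.013 -1.   ] y [ 0.079 -0.997  0.015] yang -85.47
shift tool xyz [0.0085 0.0034 0.0587]
yaw rad 0.0006 deg 0.03
```

servo_tool([
  {"x":0,"y":0.002,"z":0.02,"yaw":0},
  {"x":0,"y":0.001,"z":0.025,"yaw":0},
  {"x":0,"y":0,"z":0.012,"yaw":0},
  {"x":0,"y":0,"z":0.002,"yaw":0},
], gripper=0)

```text
time_s: 10.28
position: [0.5138, -0.0492, 0.1286]
orientation: [0.718, 0.023, -0.695, 0.033]
contact_force: [0.5, -0.0, -0.3]
grip_width: -0.0003
```

```bash
python3 - <<'E'
from h import *
go([.5135,-.050,.036],-85.5); snap('wrist','w9')
E
```

```text
t 10.28 p [ 0.5138 -0.0492  0.1286] F [ 0.46 -0.03 -0.25] T [-0.    0.05 -0.06] w -0.0003
tool x [ 0.033 -0.012 -0.999] y [ 0.079 -0.997  0.015] yang -85.45
shift tool xyz [ 0.0926 -0.0006  0.0032]
yaw rad 0.0009 deg 0.05
```

View pics/w9.png

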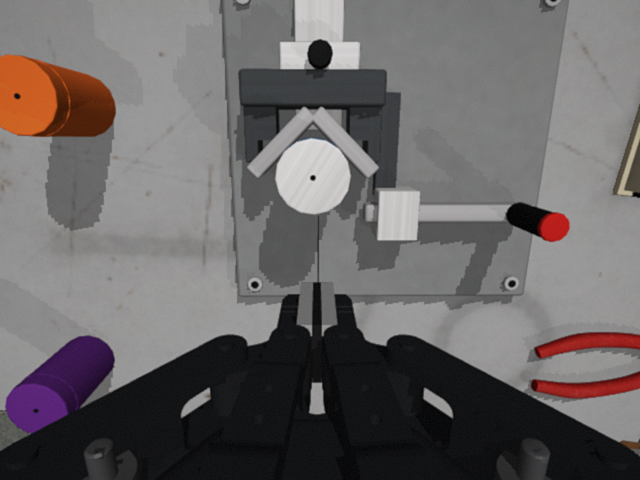

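```bash
python3 - <<'E'
from h import *
w=pickle.load(open('w9.pkl','rb'))
b=onz(w,313,178,.07);print(b)
a=np.radians(4.5);ex=np.array([np.cos(a),np.sin(a),0]);ey=np.array([-np.sin(a),np.cos(a),0])
o=bot.get_obs(); M=R.from_quat(o['orientation']).as_matrix()
tip=o['position']+M[:,0]*.093
print((b-tip)@ex,(b-tip)@ey)
E
```

```text
[ 0.56159239 -0.04594061  0.07      ]
0.04484052810916789 0.0008931680427700818
```

servo_tool([
  {"x":0.02,"y":0,"z":0.001,"yaw":0},
  {"x":0.03,"y":0,"z":0.001,"yaw":0},
  {"x":0.025,"y":0,"z":0.001,"yaw":0},
  {"x":0.012,"y":0,"z":0.001,"yaw":0},
], gripper=0)

```text
time_s: 10.82
position: [0.5201, -0.0498, 0.0404]
orientation: [0.722, 0.024, -0.691, 0.033]
contact_force: [0.0, 0.7, -0.1]
grip_width: -0.0001
```

```bash
python3 - <<'E'
from h import *
go([.5135,-.050,.036],-85.5)
E
```

```text
t 10.82 p [ 0.5201 -0.0498  0.0404] F [ 0.04  0.67 -0.13] T [0.03 0.04 0.01] w -0.0001
tool x [ 0.044 -0.011 -0.999] y [ 0.08  -0.997  0.015] yang -85.4
shift tool xyz [ 0.0041 -0.0004  0.0068]
yaw rad 0.0018 deg 0.1
```

servo_tool([
  {"x":0.003,"y":0,"z":-0.003,"yaw":0},
  {"x":0.001,"y":0,"z":-0.003,"yaw":0},
], gripper=0)

```text
time_s: 11.08
position: [0.5276, -0.0491, 0.0363]
orientation: [0.722, 0.024, -0.691, 0.033]
contact_force: [0.8, 0.5, 0.3]
grip_width: 0.0
```

servo_tool([
  {"x":0,"y":0,"z":-0.0015,"yaw":0},
])

```text
time_s: 11.2
position: [0.53, -0.0489, 0.0371]
orientation: [0.723, 0.024, -0.69, 0.033]
contact_force: [0.0, -0.1, -0.2]
grip_width: -0.0002
```

servo_tool([
  {"x":0,"y":0,"z":-0.001,"yaw":0},
])

```text
time_s: 11.32
position: [0.5313, -0.0488, 0.0377]
orientation: [0.723, 0.024, -0.69, 0.033]
contact_force: [-1.5, -0.0, -0.1]
grip_width: 0.0002
```

servo_tool([
  {"x":0,"y":0,"z":-0.001,"yaw":0},
])

```text
time_s: 11.45
position: [0.5317, -0.049, 0.0379]
orientation: [0.722, 0.024, -0.69, 0.033]
contact_force: [-1.5, -1.0, -0.4]
grip_width: 0.0002
```

servo_tool([
  {"x":0,"y":0,"z":-0.0015,"yaw":0},
])

```text
time_s: 11.58
position: [0.5319, -0.0491, 0.0378]
orientation: [0.721, 0.024, -0.691, 0.033]
contact_force: [-3.2, -1.0, -0.3]
grip_width: -0.0001
```

servo_tool([
  {"x":0,"y":0,"z":-0.002,"yaw":0},
])

```text
time_s: 11.7
position: [0.532, -0.0492, 0.0376]
orientation: [0.72, 0.023, -0.693, 0.033]
contact_force: [-6.2, -0.4, 1.2]
grip_width: -0.0003
```

servo_tool([
  {"x":0,"y":0,"z":-0.002,"yaw":0},
])

```text
time_s: 11.82
position: [0.532, -0.049, 0.0375]
orientation: [0.718, 0.023, -0.694, 0.033]
contact_force: [-5.5, 0.3, 2.5]
grip_width: 0.0001
```

servo_tool([
  {"x":0,"y":0,"z":0.03,"yaw":0},
  {"x":0,"y":0,"z":0,"yaw":0},
])

```text
time_s: 12.08
position: [0.5049, -0.0511, 0.0371]
orientation: [0.721, 0.024, -0.692, 0.033]
contact_force: [0.5, -1.1, -1.0]
grip_width: -0.0
```

```bash
python3 - <<'E'
from h import *
go([.5135,-.050,.036],-85.5)
E
```

```text
t 12.07 p [ 0.5049 -0.0511  0.0371] F [ 0.53 -1.12 -1.02] T [0.03 0.01 0.02] w -0.0
tool x [ 0.042 -0.012 -0.999] y [ 0.08  -0.997  0.015] yang -85.39
shift tool xyz [ 0.0014 -0.0004 -0.0087]
yaw rad 0.0019 deg 0.11
```

servo_tool([
  {"x":0.001,"y":0,"z":-0.005,"yaw":0},
  {"x":0.001,"y":0,"z":-0.005,"yaw":0},
  {"x":0,"y":0,"z":-0.005,"yaw":0},
])

```text
time_s: 12.45
position: [0.526, -0.0492, 0.0366]
orientation: [0.724, 0.024, -0.688, 0.033]
contact_force: [-0.0, 0.9, -0.3]
grip_width: -0.0001
```

```bash
python3 - <<'E'
from h import *
go([.5135,-.050,.036],-85.5)
E
```

```text
t 12.45 p [ 0.526  -0.0492  0.0366] F [-0.03  0.87 -0.33] T [ 0.02  0.03 -0.02] w -0.0001
tool x [ 0.051 -0.011 -0.999] y [ 0.081 -0.997  0.015] yang -85.36
shift tool xyz [ 0.     -0.0002  0.0126]
yaw rad 0.0025 deg 0.14
```

servo_tool([
  {"x":0,"y":0,"z":0.03,"yaw":0},
  {"x":0,"y":0,"z":0,"yaw":0},
  {"x":0.001,"y":0,"z":-0.005,"yaw":0},
  {"x":0.001,"y":0,"z":-0.005,"yaw":0},
  {"x":0.001,"y":0,"z":-0.005,"yaw":0},
  {"x":0.001,"y":0,"z":-0.005,"yaw":0},
])

```text
time_s: 13.2
position: [0.524, -0.0492, 0.0326]
orientation: [0.727, 0.025, -0.685, 0.034]
contact_force: [0.1, -0.2, -0.0]
grip_width: -0.0001
```

```bash
python3 - <<'E'
from h import *
go([.530,-.0485,.036],-85.5)
E
```

```text
t 13.2 p [ 0.524  -0.0492  0.0326] F [ 0.06 -0.18 -0.  ] T [-0.03  0.02  0.01] w -0.0001
tool x [ 0.061 -0.01  -0.998] y [ 0.082 -0.997  0.015] yang -85.3
shift tool xyz [-0.0031 -0.0001 -0.0062]
yaw rad 0.0034 deg 0.2
```

servo_tool([
  {"x":0,"y":0,"z":-0.004,"yaw":0},
  {"x":0,"y":0,"z":-0.001,"yaw":0},
  {"x":0,"y":0,"z":-0.001,"yaw":0},
  {"x":0,"y":0,"z":-0.002,"yaw":0},
  {"x":0,"y":0,"z":-0.003,"yaw":0},
])

```text
time_s: 13.82
position: [0.5318, -0.0485, 0.0325]
orientation: [0.724, 0.024, -0.688, 0.034]
contact_force: [-5.2, -0.2, 2.8]
grip_width: -0.0001
```

servo_tool([
  {"x":0,"y":0,"z":-0.004,"yaw":0},
])

```text
time_s: 13.95
position: [0.5319, -0.0483, 0.0321]
orientation: [0.721, 0.024, -0.691, 0.034]
contact_force: [-5.8, 0.6, 3.6]
grip_width: -0.0003
```

servo_tool([
  {"x":0,"y":0,"z":-0.004,"yaw":0},
])

```text
time_s: 14.08
position: [0.5318, -0.048, 0.0316]
orientation: [0.718, 0.024, -0.695, 0.034]
contact_force: [-5.4, 0.1, 3.5]
grip_width: 0.0001
```

servo_tool([
  {"x":0,"y":0,"z":-0.007,"yaw":0},
])

```text
time_s: 14.2
position: [0.5319, -0.0477, 0.0306]
orientation: [0.713, 0.024, -0.7, 0.034]
contact_force: [-12.5, -0.8, 5.3]
grip_width: 0.0
```

```bash
python3 - <<'E'
from h import *
st()
E
```

```text
t 14.2 p [ 0.5319 -0.0477  0.0306] F [-12.51  -0.79   5.27] T [0.04 2.22 0.03] w 0.0
tool x [ 0.019 -0.013 -1.   ] y [ 0.082 -0.997  0.014] yang -85.31
```

servo_tool([
  {"x":-0.002,"y":0,"z":0.06,"yaw":0},
  {"x":0,"y":0,"z":0,"yaw":0},
  {"x":0,"y":0,"z":-0.006,"yaw":0},
  {"x":0,"y":0,"z":-0.006,"yaw":0},
  {"x":0,"y":0,"z":-0.006,"yaw":0},
  {"x":0,"y":0,"z":-0.006,"yaw":0},
  {"x":0,"y":0,"z":-0.006,"yaw":0},
  {"x":0,"y":0,"z":-0.006,"yaw":0},
])

```text
time_s: 15.2
position: [0.5171, -0.0486, 0.0323]
orientation: [0.715, 0.025, -0.698, 0.034]
contact_force: [-0.3, -0.3, 1.3]
grip_width: -0.0001
```

```bash
python3 - <<'E'
from h import *
go([.522,-.0485,.038],-85.5)
E
```

```text
t 15.2 p [ 0.5171 -0.0486  0.0323] F [-0.35 -0.25  1.34] T [-0.    0.09 -0.08] w -0.0001
tool x [ 0.024 -0.012 -1.   ] y [ 0.082 -0.997  0.014] yang -85.28
shift tool xyz [-0.0056  0.0004 -0.005 ]
yaw rad 0.0039 deg 0.22
```

servo_tool([
  {"x":-0.008,"y":0,"z":0.02,"yaw":0},
  {"x":0,"y":0,"z":0,"yaw":0},
  {"x":0.001,"y":0,"z":-0.005,"yaw":0},
  {"x":0.001,"y":0,"z":-0.005,"yaw":0},
  {"x":0.001,"y":0,"z":-0.005,"yaw":0},
  {"x":0.001,"y":0,"z":-0.005,"yaw":0},
])

```text
time_s: 15.95
position: [0.5221, -0.0479, 0.0359]
orientation: [0.716, 0.025, -0.696, 0.034]
contact_force: [-0.7, 0.1, -0.7]
grip_width: -0.0001
```

```bash
python3 - <<'E'
from h import *
go([.522,-.0485,.038],-85.5)
E
```

```text
t 15.95 p [ 0.5221 -0.0479  0.0359] F [-0.69  0.13 -0.67] T [0.05 0.01 0.02] w -0.0001
tool x [ 0.029 -0.011 -1.   ] y [ 0.083 -0.996  0.014] yang -85.25
shift tool xyz [-0.0021  0.0006  0.0001]
yaw rad 0.0044 deg 0.25
```

servo_tool([
  {"x":0,"y":0,"z":-0.004,"yaw":0},
  {"x":0,"y":0,"z":-0.003,"yaw":0},
  {"x":0,"y":0,"z":-0.001,"yaw":0},
  {"x":0,"y":0,"z":-0.002,"yaw":0},
])

```text
time_s: 16.45
position: [0.5315, -0.0471, 0.0357]
orientation: [0.715, 0.025, -0.698, 0.034]
contact_force: [-4.1, -0.5, 2.1]
grip_width: 0.0003
```

servo_tool([
  {"x":0,"y":0,"z":-0.006,"yaw":0},
])

```text
time_s: 16.58
position: [0.5319, -0.0473, 0.035]
orientation: [0.711, 0.024, -0.702, 0.034]
contact_force: [-10.6, -0.8, 4.8]
grip_width: 0.0002
```

```bash
python3 - <<'E'
from h import *
for i in range(4):
    o=bot.get_obs(); M=R.from_quat(o['orientation']).as_matrix(); print(round(o['time_s'],2),o['contact_force'].round(1),o['position'].round(4),M[0,0].round(3)); bot.snapshot('wrist')
E
```

```text
16.57 [-10.6  -0.8   4.8] [ 0.5319 -0.0473  0.035 ] 0.013
16.62 [-8.1 -0.2 -0.5] [ 0.5319 -0.0473  0.0348] 0.012
16.68 [-7.5 -0.9  1.5] [ 0.5319 -0.0473  0.0346] 0.012
16.73 [-7.5 -0.7  0.9] [ 0.5318 -0.0473  0.0346] 0.013
```

servo_tool([
  {"x":0,"y":0,"z":0.03,"yaw":0},
  {"x":0,"y":0,"z":0,"yaw":0},
  {"x":0.001,"y":0,"z":-0.005,"yaw":0},
  {"x":0.001,"y":0,"z":-0.005,"yaw":0},
  {"x":0,"y":0,"z":-0.005,"yaw":0},
  {"x":0,"y":0,"z":0.03,"yaw":0},
  {"x":0,"y":0,"z":0,"yaw":0},
])

```text
time_s: 17.65
position: [0.4929, -0.0503, 0.032]
orientation: [0.714, 0.025, -0.699, 0.034]
contact_force: [0.7, 0.4, 0.5]
grip_width: -0.0002
```

```bash
python3 - <<'E'
from h import *
go([.522,-.0485,.038],-85.5)
E
```

```text
t 17.65 p [ 0.4929 -0.0503  0.032 ] F [0.67 0.38 0.49] T [ 0.01 -0.01  0.05] w -0.0002
tool x [ 0.022 -0.012 -1.   ] y [ 0.083 -0.996  0.013] yang -85.24
shift tool xyz [-0.0053  0.0007 -0.0292]
yaw rad 0.0046 deg 0.26
```

servo_tool([
  {"x":0.001,"y":0,"z":-0.005,"yaw":0},
  {"x":0.001,"y":0,"z":-0.005,"yaw":0},
  {"x":0,"y":0,"z":-0.005,"yaw":0},
  {"x":0,"y":0,"z":0.03,"yaw":0},
  {"x":0,"y":0,"z":0,"yaw":0},
  {"x":0.001,"y":0,"z":-0.005,"yaw":0},
  {"x":0,"y":0,"z":-0.005,"yaw":0},
  {"x":0,"y":0,"z":-0.005,"yaw":0},
])

```text
time_s: 18.65
position: [0.5037, -0.0491, 0.0295]
orientation: [0.718, 0.026, -0.694, 0.034]
contact_force: [0.9, -0.7, 0.3]
grip_width: 0.0003
```

```bash
python3 - <<'E'
from h import *
go([.522,-.0485,.038],-85.5)
E
```

```text
t 18.65 p [ 0.5037 -0.0491  0.0295] F [ 0.93 -0.65  0.32] T [-0.06  0.05 -0.05] w 0.0003
tool x [ 0.034 -0.01  -0.999] y [ 0.084 -0.996  0.013] yang -85.17
shift tool xyz [-0.0078  0.001  -0.0185]
yaw rad 0.0057 deg 0.33
```

servo_tool([
  {"x":-0.003,"y":0,"z":-0.005,"yaw":0},
  {"x":-0.002,"y":0,"z":-0.005,"yaw":0},
  {"x":0,"y":0.001,"z":-0.005,"yaw":0},
  {"x":0,"y":0.0005,"z":-0.004,"yaw":0},
  {"x":0,"y":0,"z":-0.004,"yaw":0},
])

```text
time_s: 19.27
position: [0.5291, -0.0485, 0.0359]
orientation: [0.719, 0.026, -0.694, 0.034]
contact_force: [-0.5, -0.2, -0.4]
grip_width: 0.0002
```

```bash
python3 - <<'E'
from h import *
go([.5315,-.0485,.038],-85.5)
E
```

```text
t 19.27 p [ 0.5291 -0.0485  0.0359] F [-0.51 -0.23 -0.35] T [ 0.06  0.02 -0.02] w 0.0002
tool x [ 0.035 -0.01  -0.999] y [ 0.084 -0.996  0.013] yang -85.17
shift tool xyz [-0.002   0.0002 -0.0024]
yaw rad 0.0058 deg 0.33
```

servo_tool([
  {"x":0,"y":0,"z":-0.0015,"yaw":0},
  {"x":0,"y":0,"z":-0.002,"yaw":0},
  {"x":0,"y":0,"z":-0.004,"yaw":0},
  {"x":0,"y":0,"z":-0.009,"yaw":0},
])

```text
time_s: 19.77
position: [0.532, -0.0477, 0.0341]
orientation: [0.708, 0.025, -0.705, 0.034]
contact_force: [-16.9, -0.7, 7.8]
grip_width: -0.0002
```

```bash
python3 - <<'E'
from h import *
for i in range(5):
    o=bot.get_obs(); M=R.from_quat(o['orientation']).as_matrix(); print(round(o['time_s'],2),o['contact_force'].round(1),o['position'].round(4),M[0,0].round(3)); bot.snapshot('wrist')
E
```

```text
19.77 [-16.9  -0.7   7.8] [ 0.532  -0.0477  0.0341] 0.004
19.82 [-11.2  -0.3   1.4] [ 0.532  -0.0477  0.0337] 0.003
19.88 [-11.3  -0.6   1.8] [ 0.532  -0.0477  0.0335] 0.004
19.93 [-11.   -0.2   2.5] [ 0.532  -0.0477  0.0334] 0.004
19.98 [-11.2   0.3   1.6] [ 0.5319 -0.0477  0.0333] 0.004
```

```bash
python3 - <<'E'
from h import *
for i in range(20):
    o=bot.get_obs(); M=R.from_quat(o['orientation']).as_matrix()
    if i%4==0: print(round(o['time_s'],2),o['contact_force'].round(1),o['position'].round(4),M[0,0].round(3))
    s=bot.snapshot('wrist')
s=snap('wrist','w10'); st()
E
```

```text
20.02 [-10.6   0.1   1. ] [ 0.532  -0.0477  0.0333] 0.004
20.23 [-11.1  -0.7   0.7] [ 0.5319 -0.0477  0.0333] 0.004
20.43 [-10.3  -0.3   1.7] [ 0.532  -0.0477  0.0333] 0.004
20.62 [-11.3  -0.5   2. ] [ 0.532  -0.0477  0.0333] 0.004
20.82 [-11.2   0.2   1.7] [ 0.532  -0.0477  0.0333] 0.004
t 21.07 p [ 0.532  -0.0478  0.0333] F [-10.98   0.56   1.62] T [ 0.01  2.   -0.03] w -0.0
tool x [ 0.004 -0.012 -1.   ] y [ 0.084 -0.996  0.012] yang -85.18
```

View pics/w10.png

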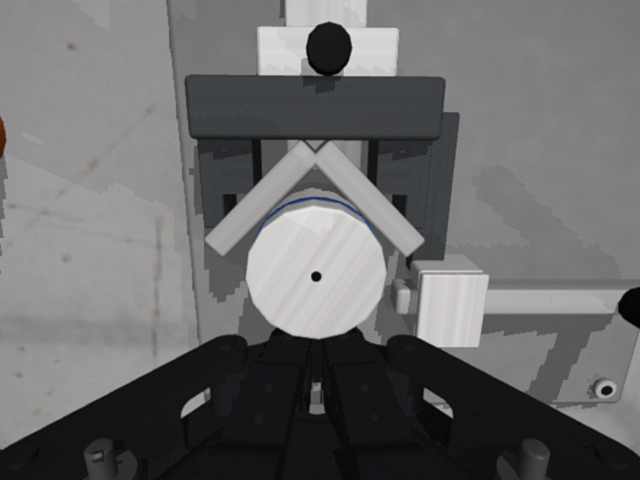

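servo_tool([
  {"x":0,"y":0,"z":0.004,"yaw":0},
  {"x":0,"y":0,"z":0.015,"yaw":0},
  {"x":-0.02,"y":0,"z":0.005,"yaw":0},
  {"x":-0.04,"y":0,"z":0,"yaw":0},
  {"x":-0.035,"y":0,"z":0,"yaw":0},
])

```text
time_s: 21.7
position: [0.5082, -0.0485, 0.1285]
orientation: [0.708, 0.026, -0.705, 0.034]
contact_force: [-0.1, 0.6, 0.7]
grip_width: -0.0002
```

```bash
python3 - <<'E'
from h import *
go([.545,-.182,.13],-85.5); snap('wrist','w11')
E
```

```text
t 21.7 p [ 0.5082 -0.0485  0.1285] F [-0.12  0.58  0.71] T [-0.   -0.05 -0.  ] w -0.0002
tool x [ 0.006 -0.011 -1.   ] y [ 0.084 -0.996  0.012] yang -85.16
shift tool xyz [ 0.0002  0.1361 -0.0254]
yaw rad 0.0059 deg 0.34
```

View pics/w11.png

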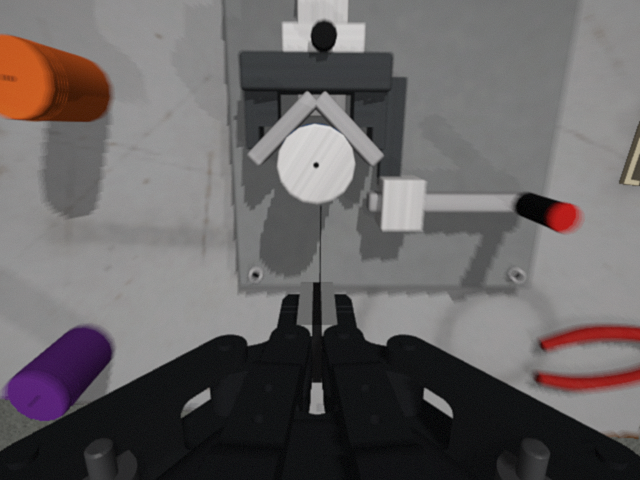

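Bar seated, centred at (316,164); knob red top at (564,217). Now to above the knob.

```bash
python3 - <<'E'
from h import *
w=pickle.load(open('w11.pkl','rb')); w1=pickle.load(open('w1.pkl','rb'))
h=cv2.cvtColor(w['image'],cv2.COLOR_BGR2HSV); m=((h[...,1]>150)&((h[...,0]<6)|(h[...,0]>174))&(h[...,2]>120)).astype(np.uint8); m[300:]=0
n,l,s_,c=cv2.connectedComponentsWithStats(m); i=1+s_[1:,4].argmax(); print(c[i],onz(w,*c[i],.067),tri(w,c[i],w1,(472.3,169.1)))
b=onz(w,316,164,.07); k=onz(w,*c[i],.067); a=np.radians(4.5);ex=np.array([np.cos(a),np.sin(a),0]);ey=np.array([-np.sin(a),np.cos(a),0])
print(b,(k-b)@ex,(k-b)@ey)
E
```

```text
[562.65719064 216.65384615] [ 0.54443145 -0.18219297  0.067     ] (array([ 0.54450043, -0.18200183,  0.06727402]), np.float64(4.0780541888360646e-05))
[ 0.56182639 -0.04587152  0.07      ] -0.028036975347421927 -0.1345364221534748
```

servo_tool([
  {"x":0,"y":0.03,"z":-0.005,"yaw":0},
  {"x":0,"y":0.045,"z":-0.008,"yaw":0},
  {"x":0,"y":0.04,"z":-0.008,"yaw":0},
  {"x":0,"y":0.015,"z":-0.003,"yaw":0},
], gripper=0.04)

```text
time_s: 22.25
position: [0.5526, -0.1772, 0.1386]
orientation: [0.717, 0.027, -0.696, 0.037]
contact_force: [-0.1, 0.4, 0.2]
grip_width: 0.0401
```

```bash
python3 - <<'E'
from h import *
go([.545,-.182,.10],-85.5); snap('wrist','w12')
E
```

```text
t 22.25 p [ 0.5526 -0.1772  0.1386] F [-0.09  0.41  0.23] T [0.02 0.03 0.04] w 0.0401
tool x [ 0.03  -0.012 -0.999] y [ 0.09  -0.996  0.015] yang -84.85
shift tool xyz [0.0384 0.0035 0.0091]
yaw rad 0.0113 deg 0.65
```

View pics/w12.png

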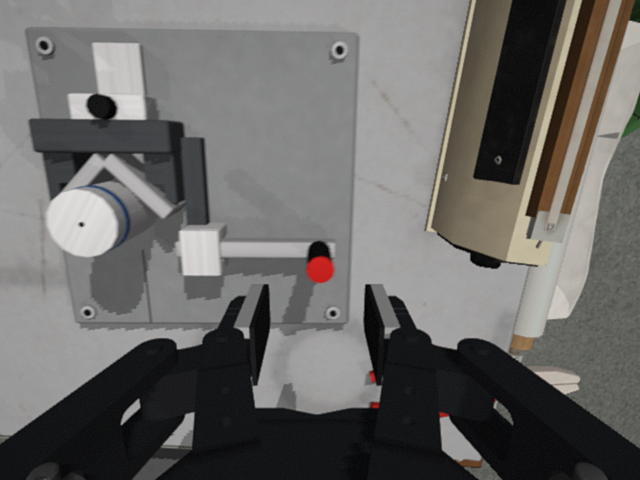

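servo_tool([
  {"x":0.018,"y":0.004,"z":0.006,"yaw":0.006},
  {"x":0.016,"y":0.003,"z":0.006,"yaw":0.005},
  {"x":0.008,"y":0.001,"z":0.002,"yaw":0},
], gripper=0.04)

```text
time_s: 22.68
position: [0.5422, -0.1831, 0.0959]
orientation: [0.718, 0.025, -0.695, 0.033]
contact_force: [0.4, -0.6, 0.1]
grip_width: 0.0401
```

```bash
python3 - <<'E'
from h import *
go([.5445,-.182,.055],-85.5)
E
```

```text
t 22.68 p [ 0.5422 -0.1831  0.0959] F [ 0.43 -0.56  0.09] T [ 0.01  0.03 -0.02] w 0.0401
tool x [ 0.034 -0.01  -0.999] y [ 0.082 -0.997  0.012] yang -85.27
shift tool xyz [ 0.041  -0.0014 -0.001 ]
yaw rad 0.004 deg 0.23
```

servo_tool([
  {"x":0.012,"y":-0.001,"z":-0.001,"yaw":0},
  {"x":0.014,"y":0,"z":0,"yaw":0},
  {"x":0.01,"y":0,"z":0,"yaw":0},
], gripper=0.04)

```text
time_s: 23.05
position: [0.5458, -0.1794, 0.0585]
orientation: [0.719, 0.027, -0.694, 0.034]
contact_force: [-0.2, 0.0, 0.6]
grip_width: 0.0402
```

```bash
python3 - <<'E'
from h import *
go([.5445,-.182,.055],-85.5); snap('wrist','w13')
E
```

```text
t 23.05 p [ 0.5458 -0.1794  0.0585] F [-0.19  0.01  0.62] T [-0.02  0.07 -0.04] w 0.0402
tool x [ 0.036 -0.008 -0.999] y [ 0.086 -0.996  0.011] yang -85.06
shift tool xyz [0.0035 0.0024 0.0016]
yaw rad 0.0077 deg 0.44
```

View pics/w13.png

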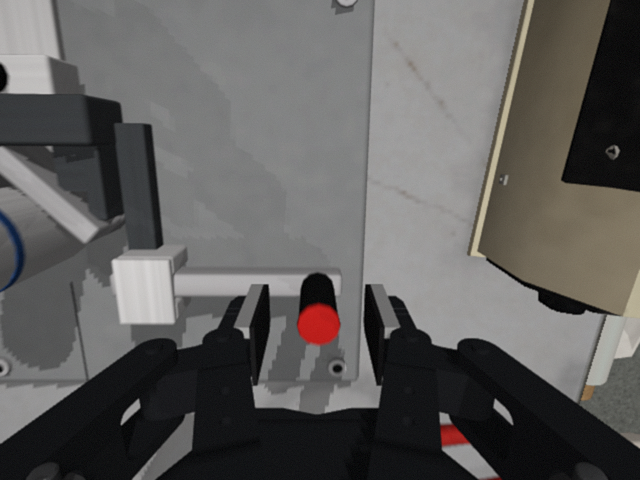

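servo_tool([
  {"x":0.003,"y":0.001,"z":0.001,"yaw":0.005},
  {"x":0,"y":0,"z":0,"yaw":0},
  {"x":0,"y":0,"z":0,"yaw":0},
], gripper=0.022)

```text
time_s: 23.48
position: [0.5446, -0.1805, 0.0542]
orientation: [0.718, 0.025, -0.694, 0.032]
contact_force: [-0.7, -0.2, 0.7]
grip_width: 0.022
```

```bash
python3 - <<'E'
from h import *
o,M=st(); a=np.radians(4.5); ey=np.array([-np.sin(a),np.cos(a),0]); print('60mm along ey in tool',(M.T@ey*.06).round(4))
E
```

```text
t 23.48 p [ 0.5446 -0.1805  0.0542] F [-0.66 -0.19  0.66] T [ 0.03  0.02 -0.01] w 0.022
tool x [ 0.034 -0.008 -0.999] y [ 0.081 -0.997  0.011] yang -85.37
60mm along ey in tool [-0.0006 -0.06   -0.0002]
```

Now slide along −tool y.

servo_tool([
  {"x":0,"y":-0.005,"z":0,"yaw":0},
  {"x":0,"y":-0.008,"z":0,"yaw":0},
  {"x":0,"y":-0.008,"z":0,"yaw":0},
  {"x":0,"y":-0.008,"z":0,"yaw":0},
  {"x":0,"y":-0.008,"z":0,"yaw":0},
], gripper=0.022)

```text
time_s: 24.1
position: [0.5418, -0.1437, 0.0544]
orientation: [0.719, 0.024, -0.694, 0.032]
contact_force: [0.7, -2.4, -0.9]
grip_width: 0.022
```

```bash
python3 - <<'E'
from h import *
go([.5398,-.122,.0545],-85.5); snap('wrist','w14')
E
```

```text
t 24.1 p [ 0.5418 -0.1437  0.0544] F [ 0.66 -2.37 -0.88] T [-0.33  0.01 -0.04] w 0.022
tool x [ 0.036 -0.011 -0.999] y [ 0.079 -0.997  0.014] yang -85.5
shift tool xyz [-0.0004 -0.0217  0.0003]
yaw rad 0.0001 deg 0.0
```

View pics/w14.png

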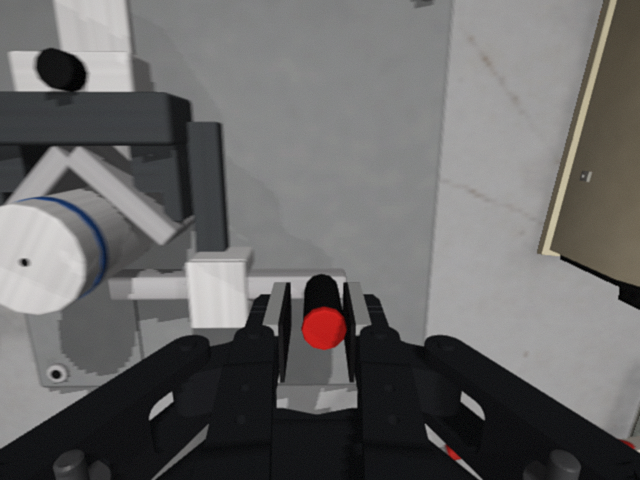

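servo_tool([
  {"x":0,"y":-0.007,"z":0,"yaw":0},
  {"x":0,"y":-0.007,"z":0,"yaw":0},
  {"x":0,"y":-0.004,"z":0,"yaw":0},
])

```text
time_s: 24.52
position: [0.5402, -0.1227, 0.0544]
orientation: [0.719, 0.025, -0.694, 0.033]
contact_force: [0.9, -2.1, -0.2]
grip_width: 0.022
```

servo_tool([
  {"x":0,"y":-0.003,"z":0,"yaw":0},
])

```text
time_s: 24.65
position: [0.5399, -0.1194, 0.0544]
orientation: [0.719, 0.025, -0.694, 0.033]
contact_force: [0.4, -1.9, -0.3]
grip_width: 0.0216
```

servo_tool([
  {"x":0,"y":-0.002,"z":0,"yaw":0},
])

```text
time_s: 24.78
position: [0.5398, -0.1176, 0.0544]
orientation: [0.719, 0.025, -0.694, 0.033]
contact_force: [0.2, -3.9, 0.1]
grip_width: 0.0218
```

servo_tool([
  {"x":0,"y":-0.002,"z":0,"yaw":0},
])

```text
time_s: 24.9
position: [0.5398, -0.1175, 0.0545]
orientation: [0.719, 0.023, -0.694, 0.033]
contact_force: [0.7, -6.0, -1.0]
grip_width: 0.0216
```

servo_tool([
  {"x":0,"y":-0.003,"z":0,"yaw":0},
  {"x":0,"y":0.002,"z":0,"yaw":0},
  {"x":0,"y":0.001,"z":0,"yaw":0},
])

```text
time_s: 25.28
position: [0.5399, -0.1194, 0.0544]
orientation: [0.719, 0.022, -0.694, 0.033]
contact_force: [-0.0, 0.6, 0.7]
grip_width: 0.0223
```

servo_tool([
  {"x":0,"y":0,"z":0,"yaw":0},
  {"x":0,"y":0,"z":0,"yaw":0},
], gripper=0.04)

```text
time_s: 25.52
position: [0.5399, -0.1178, 0.0543]
orientation: [0.719, 0.023, -0.694, 0.033]
contact_force: [0.4, -0.4, 0.3]
grip_width: 0.0398
```

servo_tool([
  {"x":-0.02,"y":0,"z":0,"yaw":0},
  {"x":-0.03,"y":0,"z":0,"yaw":0},
  {"x":-0.03,"y":0,"z":0.01,"yaw":0},
  {"x":-0.03,"y":0,"z":0.02,"yaw":0},
], gripper=0.04)

```text
time_s: 26.02
position: [0.5051, -0.1162, 0.1637]
orientation: [0.718, 0.026, -0.695, 0.033]
contact_force: [0.1, 0.1, 0.0]
grip_width: 0.0401
```

```bash
python3 - <<'E'
from h import *
st(); w=snap('wrist','w15')
h=cv2.cvtColor(w['image'],cv2.COLOR_BGR2HSV); m=((h[...,1]>150)&((h[...,0]<6)|(h[...,0]>174))&(h[...,2]>120)).astype(np.uint8)
n,l,s_,c=cv2.connectedComponentsWithStats(m)
for i in range(1,n):
    if s_[i,4]>100: print(c[i],onz(w,*c[i],.067))
E
```

```text
t 26.02 p [ 0.5051 -0.1162  0.1637] F [0.1  0.13 0.04] T [-0.    0.04 -0.  ] w 0.0401
tool x [ 0.032 -0.009 -0.999] y [ 0.082 -0.997  0.011] yang -85.3
[325.37848606 196.64741036] [ 0.53791963 -0.12166337  0.067     ]
[507.74416244 313.09137056] [ 0.46718484 -0.25446769  0.067     ]
[536.67904509 346.86472149] [ 0.44280081 -0.28073904  0.067     ]
```

View pics/w15.png

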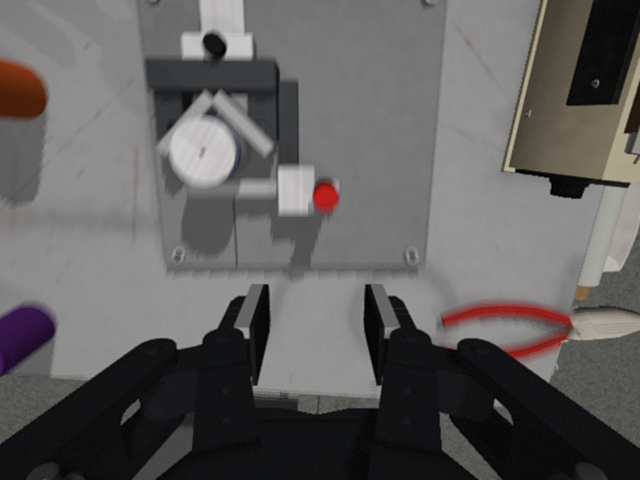

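```bash
python3 - <<'E'
from h import *
w=snap('wrist','w16'); t=snap('top','t16')
t0=pickle.load(open('top0.pkl','rb'))
h=cv2.cvtColor(w['image'],cv2.COLOR_BGR2HSV); m=((h[...,1]>150)&((h[...,0]<6)|(h[...,0]>174))&(h[...,2]>120)).astype(np.uint8)
n,l,s_,c=cv2.connectedComponentsWithStats(m)
k=[c[i] for i in range(1,n) if s_[i,4]>100][0]; print(onz(w,*k,.067))
d=cv2.absdiff(t['image'],t0['image']).max(2); ys,xs=np.where(d[120:300,0:335]>50); print('changed px left of jig',len(xs), (xs.min(),xs.max(),ys.min()+120,ys.max()+120) if len(xs) else '')
st()
E
```

```text
[ 0.54055686 -0.12182235  0.067     ]
changed px left of jig 57 (np.int64(230), np.int64(248), np.int64(262), np.int64(296))
t 26.18 p [ 0.5051 -0.1168  0.1642] F [-0.05 -0.15 -0.61] T [-0.02 -0.01 -0.  ] w 0.0402
tool x [ 0.034 -0.01  -0.999] y [ 0.08  -0.997  0.012] yang -85.39
```

View pics/w16.png

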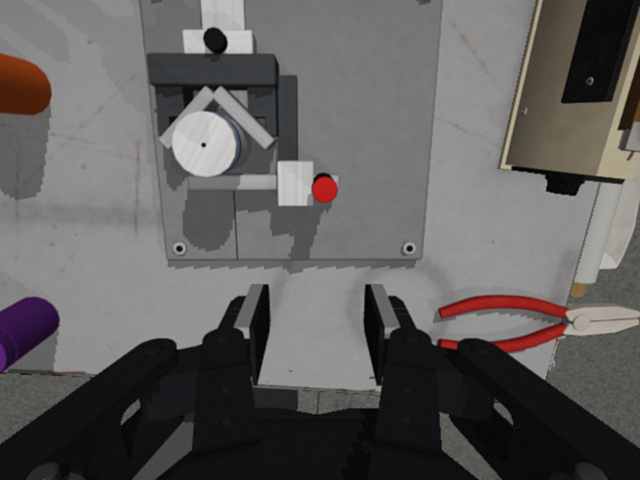

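View pics/t16.png

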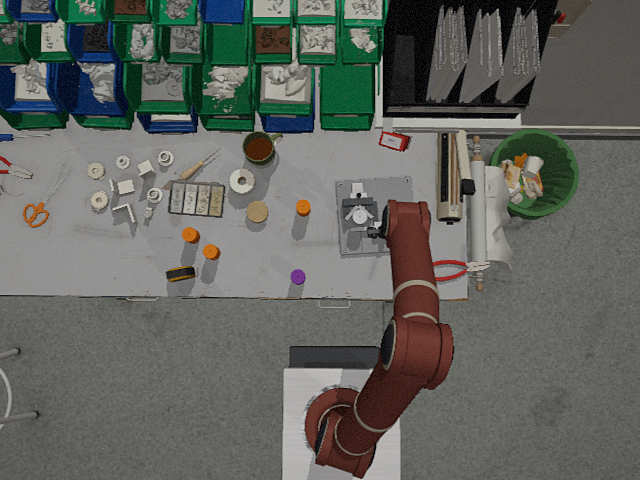

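```bash
python3 -c "
from workcell import bot
print(bot.finish_job())"
```

```text
the job is handed in; nothing more can be done
None
```

The bar is seated upright and centred in the V, and the keeper bolt is across behind it at its stop. I handed the job in at about 26 s with the gripper clear of everything.

**Seating:** I set the aluminium bar with the blue ring on the bed, felt it into the V and let go. I then pressed it home low from behind with the closed fingers. The main press held at 10.3–11.3 N for about 1.3 s, slightly under the 12 N asked. It began with a brief 17 N peak, and I made lighter test presses of 5–12 N before it.

**Last checks:**
- After the press, the bar sat 28.0 mm ahead of the knob and 134.5 mm to its left, against 28.5 and 134 mm for a fully seated bar.
- The bolt met a firm stop at about 6 N. The images put the knob's travel at 60.3–60.7 mm against the 60 mm expected.
- The final wrist picture shows the bar centred against both faces with the bolt across behind it.
- The top view shows no change to the left of the jig except where the bar stood. The pliers I checked only by eye, in the final wrist and top pictures.

**Disagreements:** Camera estimates of the seat differed by about 2 mm, so I relied on contact instead. The tool's tilt drifted by up to about 3.5° during the moves. The fingertips still led until the last press, when they were nearly vertical.

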